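Load test of a sprung tensioner arm

TASK

Check the tensioner spring of the platelet-agitator drive: press the orange paddle of the blue sprung arm away from its rest until you push with 12 N (never more than 16 N), hold that steady for a second, then ease the arm slowly back to its stop under control, without letting it snap. The red rider hand stays behind on the scale at the deflection reached; without ever touching the red hand, slide the yellow index round until it points to the same reading, let go, and leave everything else on the bench as it is.

Things in the scene. Friction and masses are not known exactly. Their poses are not given: they have to be found in the camera images.
- unit: Drive unit, fixed; plate 280 x 420 x 12 mm. Origin: on the arm's vertical pivot axis at bench height, z up; plate centre 10 mm along +x. Grey column, 54 mm diameter, top 96 mm above the bench, at (85, -35) mm in this frame. White scale sector on its +y side, radius 96 to 130 mm about the pivot, top 42 mm above the bench, black marks every 5 degrees (long ones every 10).
- pivot (a point): Point on the pivot axis, 12 mm above the bench (plate's top face). Blue arm, red rider hand and yellow index all turn about this vertical axis. Axes as unit. The scale's zero lies 70 degrees counter-clockwise (from above) of its +x; readings grow counter-clockwise.
- tensioner (a joint): Blue arm's angle, rad: 0 at its stop to 0.95, counter-clockwise from above; its pointer shows this reading, its paddle is opposite. Leaving the stop takes 2 to 7 N at the paddle (hidden load, new each run), then about 1.6 N more per 0.1 rad; 12 N comes between 0.25 and 0.65 rad. Let go, it snaps back; it must not return faster than 1.5 rad/s (0.2 m/s at the paddle).
- push_face (a point): Centre of the orange paddle's push face, 130 mm from the pivot axis, 48 mm above the bench; turns with the arm. Face 40 mm wide along the arm, from 20 to 70 mm above the bench; paddle 10 mm thick, face 5 mm off the arm's centre line. +y points out of the face towards the pushing finger, +x along the arm to the pivot: push along -y, following the arc. The +y side is free.
- rider (a joint): Reading of the red rider hand, rad (zero and sense as the arm's). The advancing arm carries it along and leaves it at the furthest point; friction holds it there. Starts between 0 and 0.1. Do not touch it.
- rider_tip (a point): Tip of the red rider hand, 108 mm from the pivot axis and 59 mm above the bench. Its +x axis points outwards along the hand.
- index (a joint): Reading of the yellow index, rad (zero and sense as the rider's), 0 to 1.0. Slides stiffly (about 1.5 N at its post), stays where it is left, starts between 0.82 and 0.92.
- index_post (a point): Top centre of the upright yellow post on the index runner: 14 mm diameter, 152 mm from the pivot axis, standing free from 46 to 80 mm above the bench. Pinch it from above or push it along its arc about the pivot. +x points outwards from the pivot through the post.
- pulley: Loose spare steel pulley, 38 mm diameter, 18 mm high, lying on the base plate; origin at its underside. A bystander: leave it alone.
- spray: Blue disinfectant bottle, 60 mm diameter, 170 mm high; origin at its underside. A bystander: leave it alone.
- spanner: Steel spanner 160 mm long, lying flat; origin at its underside. A bystander: leave it alone.
- driver: Screwdriver lying flat; origin at its underside. A bystander: leave it alone.
- jar: Amber jar, 54 mm diameter, 60 mm high; origin at its underside. A bystander: leave it alone.
- tray: Empty steel tray 130 x 190 x 30 mm; origin at its underside. A bystander: leave it alone.
- logger: White temperature logger 55 x 85 x 24 mm; origin at its underside. A bystander: leave it alone.

How it is judged:
By the outcome, as a careful person would: the job done as asked, in the order asked, and still so for the second after the job is handed in, with the robot touching nothing.
It also fails if it takes over 72 s, if anything falls off the work surface, if the arm or the gripper's body presses on something with over 40 N, if the wrist force passes 120 N, or if a joint passes its speed limit or range.

ROBOT

A 7-joint arm with a two-finger parallel gripper is mounted at the origin on the work surface. World frame = base frame: x ahead of the robot, y to its left, z up, the work surface at z = 0. Lengths are in m, angles in rad, forces in N, time in s.
With the tool pointing down it reaches from about 0.425 to 0.925 m from the base axis. Payload 6.8 kg.
Tool frame: the origin (TCP) lies at the very end of the fingers, on their centre line; the grasp point (between the pads) lies 19 mm behind it (bot.grasp_offset is the distance from the TCP to the grasp point, in m); z points along the fingers, y is the direction in which the jaws open and shut (so a half turn about z gives the same grasp; the last joint's range is limited). The gripper opens to 85 mm and grips with 20 to 120 N. Pads are 22 mm wide; open, the fingers measure 114 mm over their backs; the gripper's body (76 mm by 85 mm) begins 54 mm behind the grasp point. The pads swing forward as they close: fully open they stand 13 mm farther back than shut.
Start: joints at [-1.264, 0.477, 0.022, 1.555, -0.011, 1.109, -0.083], TCP at [0.272, 0.618, 0.231] pointing down, gripper open.
Joint ranges: [-2.96, 2.96], [-0.34, 2.1], [-1.41, 1.46], [0.24, 2.44], [-1.37, 4.51], [0.17, 1.92], [-2.96, 2.96]. Speed limits (rad/s): [2.39, 2.39, 3.14, 3.14, 3.14, 3.14, 3.14].

INTERFACE

Orientations are given as a unit quaternion [w, x, y, z].
In Python, from station import monitor, cams, bot, finder gives the robot as it stands.
- The arm moves only by the tool jog_arm, never from a script. Its argument "plan" is a list of rows, each an object of numbers: "x", "y", "z": the shift along the tool's x, y, z as a fraction of full scale; "wx", "wy", "wz": the turn, a rotation vector about the tool's x, y, z as a fraction of full scale. A call has 1 to 12 rows; each row is the pose to reach, as a shift and turn from the pose measured when the call began, along the tool's axes at that moment, turning the shorter way round; what a row does not reach only later rows make up. Full scale, the value 1, is 20 cm for a shift and 180 degrees for a turn. A row lasts 1/12 s, in which the tool goes at most 41.7 mm and 7.16 degrees, less where a joint would pass 70% of its speed; a pose out of reach is approached as far as the arm can. A call with a number of a shift or a turn outside -1 to 1 is refused whole. A call with a gripper value outside its range is refused whole. "hand" is the opening, from -1 (shut) to 1 (fully open), set as the call begins (left out, the last holds). The fingers move at their own pace and stop on an object; "grip_force" is the grip in N (left out, the last holds). Time passes only in rows, so rows that repeat a pose let the fingers close. It gives the time, the measured TCP pose, the force and the opening at its end, in the units of the state.
- monitor.get_obs(): the state, without advancing time (a new reading comes with each control period).
- cams.read_camera(name): name is "scene" or "side" or "wrist"; returns the picture (480x640x3 uint8, red, green, blue); there is no depth.
- cams.get_calibration(name): a dict with "fx", "fy", "cx", "cy" (pixels), "extrinsics" (4x4, takes a point from world to camera coordinates). Camera axes: x right, y down, z forward; pixel columns grow to the right and rows downward; lengths in m; the calibration is good to about 2 mm. A picture is of the moment at which its call begins: read the wrist's pose just before it. get_calibration takes no time and is no camera call; for the wrist camera it gives the pose at the moment of the call.
- bot.hand_in(): hands the job in, once; it reports no verdict.
Trained networks look in the newest picture that a camera, given by its name, has taken for a name from the list of things; names that differ only in an ending like _2 or _b are one class to them, and where a whole thing is asked for, a point or a joint stands for the part that bears it (a point fixed in the world has none). Each returns a list of dicts, best first, with "confidence" (0 to 1); they miss things now and then, are a little off and sometimes report something else, mostly with a low value. They report only what shows in the picture. A call takes as long as a camera call.
- finder.find_in(camera, target): "bbox" ([left, top, width, height] in pixels, round what is visible of it).
- finder.place_of(camera, target): "location" ([column, row] in pixels: a listed point, or the origin of a listed thing).
The state is a dict: "t": time; "q": joint angles; "joint_vel": joint speeds; "joint_torque": joint torques, N m; "eef_pos": TCP position; "tool_rot": TCP orientation; "contact_force": force on the tool from outside, world axes, zero at the start; "torque": the same for the moment, N m; "gripper_width": opening from 0.0 (shut) to 1.0 (fully open).
Only numpy, scipy, OpenCV 4.12 (cv2) and the standard library are available. Lean on these libraries where they do the work, as an engineer would, in place of code of your own. Each camera call takes 0.05 s, during which the arm holds its last target. There are 200 camera calls.

## Working session

There is one attempt and no reset: what is moved stays moved. The work goes in short steps, Python scripts to look and compute and a tool call to move; the robot and the scene stay as the last step left them, time stands still between calls to the robot, and variables do not carry over. Pictures are saved under pics/ and viewed, about 8 in all and at most 12, crops included, and the job is handed in when it is done.

Besides the shell and the picture viewer there is one more tool, called after "Request:" as name(argument=value, ...), one argument or row to a line, values as JSON. jog_arm: Moves the arm, as the interface text tells. Shift numbers are shares of 20 cm and turn numbers shares of 180 degrees, none past 1 either way. Its arguments: {"type":"object","properties":{"plan":{"type":"array","items":{"type":"object","properties":{"x":{"type":"number","minimum":-1,"maximum":1},"y":{"type":"number","minimum":-1,"maximum":1},"z":{"type":"number","minimum":-1,"maximum":1},"wx":{"type":"number","minimum":-1,"maximum":1},"wy":{"type":"number","minimum":-1,"maximum":1},"wz":{"type":"number","minimum":-1,"maximum":1}}}},"hand":{"type":"number"},"grip_force":{"type":"number"}},"required":["plan"]}

```bash
ls; mkdir -p pics; cat > h.py <<'E'
import numpy as np, cv2
from station import monitor, cams, bot, finder
from scipy.spatial.transform import Rotation as R
def ray(cam,px):
    c=cams.get_calibration(cam);E=np.array(c["extrinsics"])
    d=np.array([(px[0]-c["cx"])/c["fx"],(px[1]-c["cy"])/c["fy"],1.])
    Rm=E[:3,:3];return -Rm.T@E[:3,3],Rm.T@d
def onz(cam,px,z):
    o,d=ray(cam,px);return o+d*(z-o[2])/d[2]
def proj(cam,P):
    c=cams.get_calibration(cam);E=np.array(c["extrinsics"])
    p=E[:3,:3]@np.array(P)+E[:3,3];return np.array([c["fx"]*p[0]/p[2]+c["cx"],c["fy"]*p[1]/p[2]+c["cy"]])
def shot(cam,name):
    im=cams.read_camera(cam);cv2.imwrite("pics/"+name,im[:,:,::-1]);return im
E
python3 - <<'E'
from h import *
print(monitor.get_obs())
for c in ["scene","side"]:
    shot(c,c+"1.png")
    for n,z in [("pivot",.012),("push_face",.048),("rider_tip",.059),("index_post",.08),("unit",0),("pulley",.012),("spray",0),("jar",0)]:
        for r in finder.place_of(c,n)[:1]:
            print(c,n,np.round(r["location"],1),round(r["confidence"],2),onz(c,r["location"],z).round(4))
E
```

```text
pics
{'t': 0.0, 'q': array([-1.26412761,  0.47778103,  0.02235115,  1.55647366, -0.01152655,
        1.10930658, -0.08311393]), 'joint_vel': array([ 0.00027009, -0.00097741,  0.00124943, -0.00078708, -0.0003309 ,
        0.00021185, -0.00267683]), 'joint_torque': array([ 4.67141635e-04, -5.96452045e+01,  1.60812624e+00, -2.81194675e+01,
        1.24586347e-02,  9.29083413e-03, -4.66557523e-06]), 'eef_pos': array([0.2717803 , 0.61720534, 0.23032935]), 'tool_rot': array([-1.31243818e-04,  2.05908040e-01,  9.78570913e-01, -9.10878180e-04]), 'contact_force': array([-0.20861244,  0.06420669, -0.13258878]), 'torque': array([-0.00645206,  0.01500558, -0.03049301]), 'gripper_width': 0.9991773336086123}
scene pivot [296.6 294.8] 0.84 [0.6092 0.0229 0.012 ]
scene push_face [288.1 245.7] 0.76 [ 0.5366 -0.0879  0.048 ]
scene rider_tip [308.  322.7] 0.73 [0.6579 0.1177 0.059 ]
scene index_post [348.9 306.1] 0.77 [0.5635 0.1618 0.08  ]
scene unit [295.4 296.8] 0.89 [0.6112 0.02   0.    ]
scene pulley [270.1 334. ] 0.5 [0.7311 0.0583 0.012 ]
scene jar [180.7 213.1] 0.92 [ 0.6651 -0.4178  0.    ]
side pivot [366.3 234.6] 0.61 [0.6098 0.0132 0.012 ]
side push_face [349.9 260.8] 0.79 [ 0.5506 -0.0882  0.048 ]
side rider_tip [377.1 197.3] 0.49 [0.6507 0.0962 0.059 ]
side index_post [338.6 179. ] 0.67 [0.5567 0.1559 0.08  ]
side unit [364.7 235.1] 0.95 [0.6074 0.0212 0.    ]
side spray [355.2 142.1] 0.73 [0.638  0.3758 0.    ]
side jar [429.  390.4] 0.86 [ 0.6743 -0.4148  0.    ]
```

View pics/scene1.png

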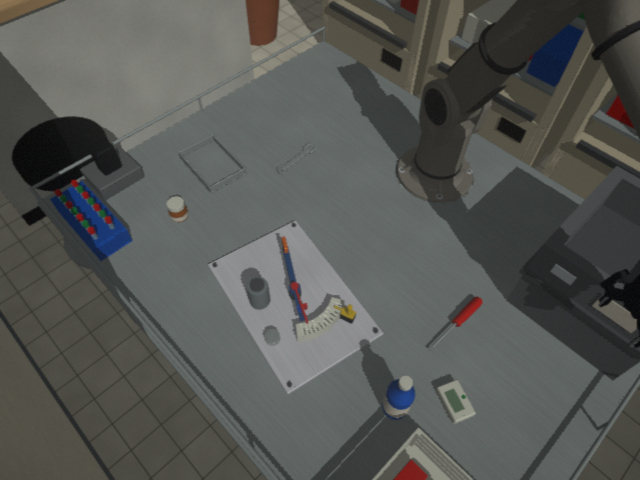

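View pics/side1.png

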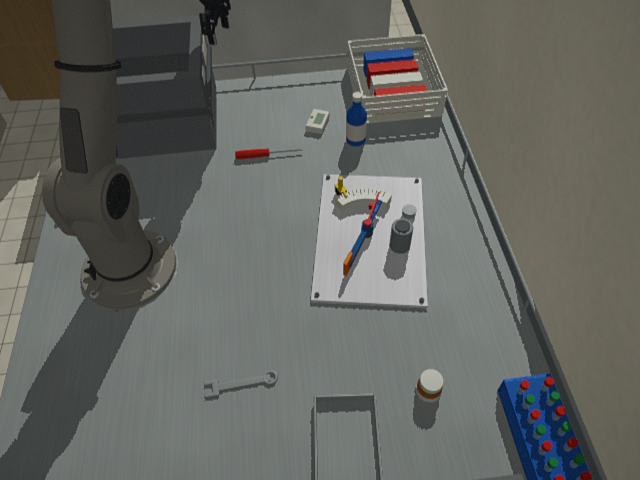

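The scene picture shows the unit at about (300,300), the paddle at (286,243), the red hand at (305,320) and the index at (348,312). The side picture agrees, and the +y side of the paddle is clear. Next I'll take a close look with the wrist camera.

```bash
cat >> h.py <<'E'
def shift(target,rot=None):
    """jog numbers for TCP world target (and optional target tool Rotation)"""
    o=monitor.get_obs();w=o["tool_rot"];Rt=R.from_quat([w[1],w[2],w[3],w[0]])
    s=Rt.inv().apply(np.array(target)-o["eef_pos"])/.2
    r=(Rt.inv()*rot).as_rotvec()/np.pi if rot is not None else np.zeros(3)
    return s.round(4),r.round(4)
def down(yawx):
    """tool pointing down, tool x at world angle yawx (rad)"""
    c,s=np.cos(yawx),np.sin(yawx)
    return R.from_matrix(np.array([[c,s,0],[s,-c,0],[0,0,-1.]]))
E
python3 - <<'E'
from h import *
c=cams.get_calibration("wrist");E=np.array(c["extrinsics"]);o=monitor.get_obs();w=o["tool_rot"]
Rt=R.from_quat([w[1],w[2],w[3],w[0]])
C=-E[:3,:3].T@E[:3,3];print("fx",c["fx"],"cam in tool",Rt.inv().apply(C-o["eef_pos"]).round(4));print((Rt.inv().as_matrix()@E[:3,:3].T).round(3))
x=Rt.as_matrix()[:,0];print("yawx deg",np.degrees(np.arctan2(x[1],x[0])))
pts=[onz("side",p,.012)[:2] for p in [(327,178),(419,181),(421,300),(317,295)]];print(np.round(pts,4))
pts=[onz("scene",p,.012)[:2] for p in [(214,265),(295,225),(375,330),(290,384)]];print(np.round(pts,4))
print(shift([.52,.04,.23]),shift([.50,.04,.3]))
E
```

```text
fx 412.9589488040511 cam in tool [ 6.450e-02  1.000e-04 -1.408e-01]
[[ 0.    -0.966 -0.259]
 [ 1.     0.001 -0.   ]
 [ 0.001 -0.259  0.966]]
yawx deg 156.23077041258563
[[ 0.5337  0.2282]
 [ 0.7882  0.1809]
 [ 0.7056 -0.1986]
 [ 0.4617 -0.1519]]
[[ 0.7078 -0.1989]
 [ 0.4585 -0.1469]
 [ 0.5361  0.2313]
 [ 0.7804  0.1854]]
(array([-2.299 , -2.144 ,  0.0065]), array([0., 0., 0.])) (array([-2.2074, -2.1843, -0.3435]), array([0., 0., 0.]))
```

Request:
jog_arm(
  plan=[
    {"x": -0.85, "y": -0.7, "z": -0.05},
    {"x": -0.85, "y": -0.7, "z": -0.05},
    {"x": -0.85, "y": -0.7, "z": -0.05},
    {"x": -0.85, "y": -0.7, "z": -0.05},
    {"x": -0.85, "y": -0.7, "z": -0.05},
    {"x": -0.85, "y": -0.7, "z": -0.05},
    {"x": -0.85, "y": -0.7, "z": -0.05},
  ],
  hand=-1,
  grip_force=20,
)

```text
invalid input at $.plan[0]: expected keys x, y, z, wx, wy, wz
```

Request:
jog_arm(
  plan=[
    {"x": -0.85, "y": -0.7, "z": -0.05},
    {"x": -0.85, "y": -0.7, "z": -0.05},
    {"x": -0.85, "y": -0.7, "z": -0.05},
    {"x": -0.85, "y": -0.7, "z": -0.05},
    {"x": -0.85, "y": -0.7, "z": -0.05},
    {"x": -0.85, "y": -0.7, "z": -0.05},
    {"x": -0.85, "y": -0.7, "z": -0.05},
  ],
)

```text
invalid input at $.plan[0]: expected keys x, y, z, wx, wy, wz
```

```bash
python3 - <<'E'
from h import *
o=monitor.get_obs();print(o["t"],o["eef_pos"],o["q"].round(2));print(shift([.57,.03,.26],down(np.radians(149.3))))
E
```

```text
0.9 [0.27203855 0.61775137 0.23130576] [-1.26  0.48  0.02  1.56 -0.01  1.11 -0.08]
(array([-2.5479, -2.089 , -0.1435]), array([0.    , 0.    , 0.0385]))
```

Request:
jog_arm(
  plan=[
    {"x": -0.85, "y": -0.7, "z": -0.05, "wx": 0, "wy": 0, "wz": 0},
    {"x": -0.85, "y": -0.7, "z": -0.05, "wx": 0, "wy": 0, "wz": 0},
    {"x": -0.85, "y": -0.7, "z": -0.05, "wx": 0, "wy": 0, "wz": 0},
    {"x": -0.85, "y": -0.7, "z": -0.05, "wx": 0, "wy": 0, "wz": 0},
    {"x": -0.85, "y": -0.7, "z": -0.05, "wx": 0, "wy": 0, "wz": 0},
    {"x": -0.85, "y": -0.7, "z": -0.05, "wx": 0, "wy": 0, "wz": 0},
    {"x": -0.85, "y": -0.7, "z": -0.05, "wx": 0, "wy": 0, "wz": 0},
  ],
  hand=-1,
  grip_force=20,
)

```text
t: 1.48
eef_pos: [0.3743, 0.4168, 0.242]
tool_rot: [0.001, 0.21, 0.978, -0.0]
contact_force: [-0.3, -0.0, -0.2]
gripper_width: 0.007
```

Request:
jog_arm(
  plan=[
    {"x": -0.85, "y": -0.7, "z": -0.05, "wx": 0, "wy": 0, "wz": 0},
    {"x": -0.85, "y": -0.7, "z": -0.05, "wx": 0, "wy": 0, "wz": 0},
    {"x": -0.85, "y": -0.7, "z": -0.05, "wx": 0, "wy": 0, "wz": 0},
    {"x": -0.85, "y": -0.7, "z": -0.05, "wx": 0, "wy": 0, "wz": 0},
    {"x": -0.85, "y": -0.7, "z": -0.05, "wx": 0, "wy": 0, "wz": 0},
    {"x": -0.85, "y": -0.7, "z": -0.05, "wx": 0, "wy": 0, "wz": 0},
    {"x": -0.85, "y": -0.7, "z": -0.05, "wx": 0, "wy": 0, "wz": 0},
  ],
)

```text
t: 2.07
eef_pos: [0.4743, 0.2156, 0.2528]
tool_rot: [0.002, 0.213, 0.977, -0.0]
contact_force: [0.3, 0.2, 0.1]
gripper_width: 0.002
```

```bash
python3 - <<'E'
from h import *
o=monitor.get_obs();print(o["t"],o["eef_pos"],o["q"].round(2));print(shift([.57,.03,.26],down(np.radians(149.3))))
E
```

```text
2.0667 [0.47434323 0.21563401 0.25281945] [-0.72  0.2   0.2   1.91 -0.04  1.04  0.64]
(array([-0.8212, -0.6451, -0.0329]), array([0.    , 0.0011, 0.034 ]))
```

Request:
jog_arm(
  plan=[
    {"x": -0.82, "y": -0.645, "z": -0.033, "wx": 0, "wy": 0, "wz": 0.034},
    {"x": -0.82, "y": -0.645, "z": -0.033, "wx": 0, "wy": 0, "wz": 0.034},
    {"x": -0.82, "y": -0.645, "z": -0.033, "wx": 0, "wy": 0, "wz": 0.034},
    {"x": -0.82, "y": -0.645, "z": -0.033, "wx": 0, "wy": 0, "wz": 0.034},
    {"x": -0.82, "y": -0.645, "z": -0.033, "wx": 0, "wy": 0, "wz": 0.034},
    {"x": -0.82, "y": -0.645, "z": -0.033, "wx": 0, "wy": 0, "wz": 0.034},
    {"x": -0.82, "y": -0.645, "z": -0.033, "wx": 0, "wy": 0, "wz": 0.034},
    {"x": -0.82, "y": -0.645, "z": -0.033, "wx": 0, "wy": 0, "wz": 0.034},
  ],
)

```text
t: 2.73
eef_pos: [0.5698, 0.0324, 0.2596]
tool_rot: [0.001, 0.264, 0.965, -0.0]
contact_force: [-0.2, 1.3, -1.2]
gripper_width: 0.001
```

```bash
python3 - <<'E'
from h import *
o=monitor.get_obs();print(o["t"],o["eef_pos"],o["q"].round(2),o["joint_vel"].round(3))
shot("wrist","w1.png")
P=None
for n,z in [("pivot",.012),("push_face",.048),("rider_tip",.059),("index_post",.08),("unit",0),("pulley",.012)]:
    for r in finder.place_of("wrist",n)[:1]:
        p=onz("wrist",r["location"],z); print(n,np.round(r["location"],1),round(r["confidence"],2),p.round(4))
        if n=="pivot":P=p
        v=p-P;print("   r,ang",np.hypot(v[0],v[1]).round(4),np.degrees(np.arctan2(v[1],v[0])).round(2))
E
```

```text
2.7333 [0.56981443 0.03236593 0.25963944] [-0.44  0.28  0.34  1.8  -0.1   1.08  0.97] [-0.022 -0.008 -0.023  0.014 -0.     0.002  0.003]
pivot [330.9 245.7] 0.76 [0.6109 0.018  0.012 ]
   r,ang 0.0 0.0
push_face [191.2 250. ] 0.84 [ 0.5424 -0.0868  0.048 ]
   r,ang 0.1252 -123.15
rider_tip [461.1 250.6] 0.61 [0.6599 0.1175 0.059 ]
   r,ang 0.111 63.8
index_post [469.5 119.6] 0.68 [0.5622 0.1631 0.08  ]
   r,ang 0.1531 108.54
unit [333.7 241.3] 0.98 [0.6118 0.0193 0.    ]
   r,ang 0.0016 57.67
pulley [437.9 318.2] 0.56 [0.734  0.0712 0.012 ]
   r,ang 0.1341 23.39
```

View pics/w1.png

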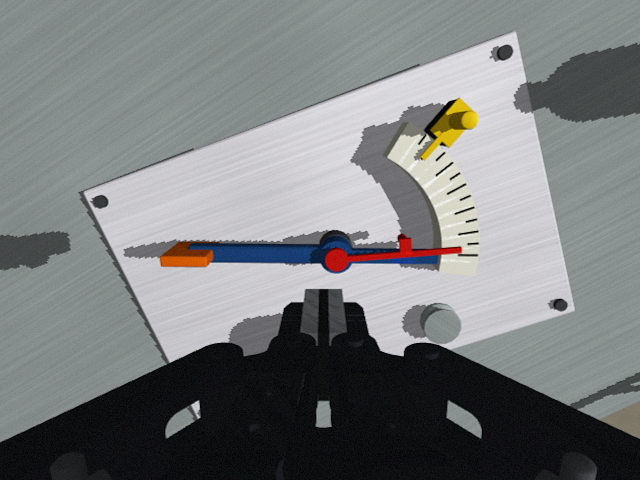

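The wrist picture shows the paddle at (187,254), red hand tip at (460,250) and index post at (469,119). The area above the paddle in the picture, its push side, is clear.

```bash
python3 - <<'E'
from h import *
print(shift([.5096,-.0725,.16],down(np.radians(149.3))),shift([.5096,-.0725,.036],down(np.radians(149.3))))
E
```

```text
(array([-0.0044, -0.5995,  0.5001]), array([0.0002, 0.0011, 0.0006])) (array([-0.0023, -0.5998,  1.1201]), array([0.0002, 0.0011, 0.0006]))
```

Request:
jog_arm(
  plan=[
    {"x": 0, "y": -0.2, "z": 0.1, "wx": 0, "wy": 0.001, "wz": 0},
    {"x": 0, "y": -0.4, "z": 0.2, "wx": 0, "wy": 0.001, "wz": 0},
    {"x": 0, "y": -0.6, "z": 0.3, "wx": 0, "wy": 0.001, "wz": 0},
    {"x": 0, "y": -0.6, "z": 0.5, "wx": 0, "wy": 0.001, "wz": 0},
    {"x": 0, "y": -0.6, "z": 0.6, "wx": 0, "wy": 0.001, "wz": 0},
    {"x": 0, "y": -0.6, "z": 0.7, "wx": 0, "wy": 0.001, "wz": 0},
    {"x": 0, "y": -0.6, "z": 0.7, "wx": 0, "wy": 0.001, "wz": 0},
  ],
)

```text
t: 3.67
eef_pos: [0.5061, -0.0718, 0.1168]
tool_rot: [-0.003, 0.264, 0.965, -0.001]
contact_force: [-1.1, 1.1, 0.2]
gripper_width: -0.002
```

```bash
python3 - <<'E'
from h import *
o=monitor.get_obs();print(o["eef_pos"],o["contact_force"])
print(shift([.5096,-.0725,.036],down(np.radians(149.3))))
shot("wrist","w2.png")
print(finder.place_of("wrist","push_face")[:1],proj("wrist",[.5406,-.0909,.048]))
E
```

```text
[ 0.50613789 -0.07180617  0.1167677 ] [-1.05166479  1.08078275  0.23872706]
(array([-0.0188,  0.007 ,  0.4037]), array([-0.0009, -0.0017,  0.0006]))
[] [322.5197484  318.83399177]
```

View pics/w2.png

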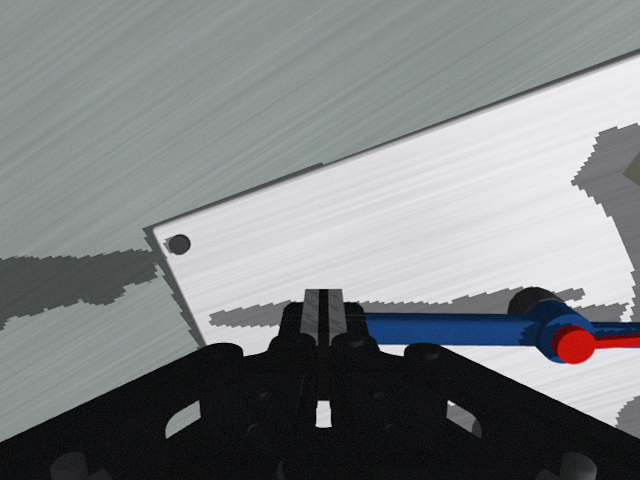

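The gripper hides the paddle and the arm runs horizontally to the hub at (545,330), as expected. I'll lower beside the push face.

Request:
jog_arm(
  plan=[
    {"x": -0.01, "y": 0, "z": 0.12, "wx": 0, "wy": -0.001, "wz": 0},
    {"x": -0.01, "y": 0, "z": 0.24, "wx": 0, "wy": -0.001, "wz": 0},
    {"x": -0.01, "y": 0, "z": 0.35, "wx": 0, "wy": -0.001, "wz": 0},
    {"x": -0.01, "y": 0, "z": 0.4, "wx": 0, "wy": -0.001, "wz": 0},
    {"x": -0.01, "y": 0, "z": 0.4, "wx": 0, "wy": -0.001, "wz": 0},
    {"x": -0.01, "y": 0, "z": 0.4, "wx": 0, "wy": -0.001, "wz": 0},
  ],
)

```text
t: 4.27
eef_pos: [0.5114, -0.0728, 0.0412]
tool_rot: [0.002, 0.264, 0.965, -0.0]
contact_force: [-0.4, -0.3, -0.5]
gripper_width: -0.002
```

```bash
cat >> h.py <<'E'
PV=np.array([.6113,.0183]); YAW=np.radians(-10.7)
def pose(a,d,r=.130,z=.036):
    """TCP pose for arm angle a with TCP d ahead (out of face), tool x out of face"""
    th=np.radians(250)+YAW+a;u=np.array([np.cos(th),np.sin(th)]);n=np.array([np.sin(th),-np.cos(th)])
    p=PV+r*u+(.005+d)*n
    return np.r_[p,z],down(np.arctan2(n[1],n[0]))
def state():
    o=monitor.get_obs();v=o["eef_pos"][:2]-PV;w=o["tool_rot"];x=R.from_quat([w[1],w[2],w[3],w[0]]).as_matrix()[:,0]
    f=o["contact_force"];print("t",round(o["t"],2),"pos",o["eef_pos"].round(4),"r",np.hypot(*v).round(4),"ang",np.degrees(np.arctan2(v[1],v[0])).round(2),"yawx",np.degrees(np.arctan2(x[1],x[0])).round(2),"F",f.round(2),"Fx_tool",(f@x).round(2))
E
python3 - <<'E'
from h import *
state()
import time
for a,d in [(0,.025),(0,.011),(0,.005)]+[(k/10,.011) for k in range(1,7)]: print(a,d,*shift(*pose(a,d)))
E
```

```text
t 4.27 pos [ 0.5114 -0.0728  0.0412] r 0.1353 ang -137.63 yawx 149.44 F [-0.39 -0.33 -0.49] Fx_tool 0.17
0 0.025 [-0.0468 -0.0032  0.0259] [0.0002 0.0011 0.0008]
0 0.011 [-0.1168 -0.0033  0.0262] [0.0002 0.0011 0.0008]
0 0.005 [-0.1468 -0.0034  0.0263] [0.0002 0.0011 0.0008]
0.1 0.011 [-0.1821 -0.0082  0.0264] [ 0.0001  0.0011 -0.0311]
0.2 0.011 [-0.2476 -0.0066  0.0266] [ 0.0001  0.0011 -0.0629]
0.3 0.011 [-0.3125  0.0016  0.0269] [ 0.      0.0011 -0.0947]
0.4 0.011 [-0.3763  0.0162  0.0271] [-0.      0.0011 -0.1266]
0.5 0.011 [-0.4384  0.0371  0.0273] [-1.000e-04  1.100e-03 -1.584e-01]
0.6 0.011 [-0.498   0.0641  0.0275] [-0.0002  0.0011 -0.1902]
```

Request:
jog_arm(
  plan=[
    {"x": -0.05, "y": -0.003, "z": 0.02, "wx": 0, "wy": 0, "wz": 0},
    {"x": -0.1, "y": -0.003, "z": 0.02, "wx": 0, "wy": 0, "wz": 0},
    {"x": -0.117, "y": -0.003, "z": 0.02, "wx": 0, "wy": 0, "wz": 0},
    {"x": -0.133, "y": -0.004, "z": 0.02, "wx": 0, "wy": 0, "wz": -0.008},
    {"x": -0.15, "y": -0.006, "z": 0.02, "wx": 0, "wy": 0, "wz": -0.016},
    {"x": -0.166, "y": -0.007, "z": 0.02, "wx": 0, "wy": 0, "wz": -0.024},
    {"x": -0.182, "y": -0.008, "z": 0.02, "wx": 0, "wy": 0, "wz": -0.031},
    {"x": -0.182, "y": -0.008, "z": 0.02, "wx": 0, "wy": 0, "wz": -0.031},
    {"x": -0.182, "y": -0.008, "z": 0.02, "wx": 0, "wy": 0, "wz": -0.031},
    {"x": -0.182, "y": -0.008, "z": 0.02, "wx": 0, "wy": 0, "wz": -0.031},
  ],
)

```text
t: 5.1
eef_pos: [0.541, -0.0917, 0.0376]
tool_rot: [0.0, 0.216, 0.976, 0.0]
contact_force: [-6.0, 4.9, 5.8]
gripper_width: -0.002
```

```bash
python3 - <<'E'
from h import *
state()
for a,d in [(0,.025),(0,.011)]+[(k/20,.011) for k in range(2,14)]: print(a,d,*shift(*pose(a,d)))
E
```

```text
t 5.1 pos [ 0.541  -0.0917  0.0376] r 0.1306 ang -122.6 yawx 155.06 F [-5.99  4.88  5.82] Fx_tool 7.48
0 0.025 [0.1275 0.0154 0.0079] [0.0002 0.0001 0.032 ]
0 0.011 [0.0579 0.0084 0.008 ] [0.0002 0.0001 0.032 ]
0.1 0.011 [-0.0066 -0.0029  0.008 ] [0.0002 0.0001 0.0002]
0.15 0.011 [-0.0392 -0.0061  0.008 ] [ 0.0002  0.0001 -0.0157]
0.2 0.011 [-0.0719 -0.0077  0.008 ] [ 0.0002  0.0001 -0.0316]
0.25 0.011 [-0.1047 -0.0076  0.008 ] [ 0.0002  0.0001 -0.0476]
0.3 0.011 [-0.1374 -0.0059  0.008 ] [ 0.0002  0.0001 -0.0635]
0.35 0.011 [-0.1699 -0.0026  0.008 ] [ 0.0002  0.0001 -0.0794]
0.4 0.011 [-0.2023  0.0024  0.008 ] [ 0.0002  0.0001 -0.0953]
0.45 0.011 [-0.2344  0.009   0.0081] [ 2.000e-04  1.000e-04 -1.112e-01]
0.5 0.011 [-0.2661  0.0171  0.0081] [ 2.000e-04  1.000e-04 -1.271e-01]
0.55 0.011 [-0.2973  0.0269  0.0081] [ 2.000e-04  1.000e-04 -1.431e-01]
0.6 0.011 [-0.3281  0.0381  0.0081] [ 0.0002  0.0002 -0.159 ]
0.65 0.011 [-0.3582  0.0509  0.0081] [ 0.0002  0.0002 -0.1749]
```

Request:
jog_arm(
  plan=[
    {"x": -0.007, "y": -0.003, "z": -0.005, "wx": 0, "wy": 0, "wz": 0},
    {"x": -0.023, "y": -0.004, "z": -0.005, "wx": 0, "wy": 0, "wz": -0.008},
    {"x": -0.039, "y": -0.006, "z": -0.005, "wx": 0, "wy": 0, "wz": -0.016},
    {"x": -0.055, "y": -0.007, "z": -0.005, "wx": 0, "wy": 0, "wz": -0.024},
    {"x": -0.072, "y": -0.008, "z": -0.005, "wx": 0, "wy": 0, "wz": -0.032},
    {"x": -0.088, "y": -0.008, "z": -0.005, "wx": 0, "wy": 0, "wz": -0.04},
    {"x": -0.105, "y": -0.008, "z": -0.005, "wx": 0, "wy": 0, "wz": -0.048},
    {"x": -0.105, "y": -0.008, "z": -0.005, "wx": 0, "wy": 0, "wz": -0.048},
    {"x": -0.105, "y": -0.008, "z": -0.005, "wx": 0, "wy": 0, "wz": -0.048},
    {"x": -0.105, "y": -0.008, "z": -0.005, "wx": 0, "wy": 0, "wz": -0.048},
  ],
)

```text
t: 5.93
eef_pos: [0.5565, -0.1006, 0.038]
tool_rot: [-0.003, 0.141, 0.99, 0.001]
contact_force: [-7.4, 4.8, 2.8]
gripper_width: -0.004
```

```bash
python3 - <<'E'
from h import *
state()
for a,d in [(k/20,.011) for k in range(4,12)]: print(a,d,*shift(*pose(a,d)))
E
```

```text
t 5.93 pos [ 0.5565 -0.1006  0.038 ] r 0.131 ang -114.75 yawx 163.75 F [-7.43  4.8   2.79] Fx_tool 8.5
0.2 0.011 [0.0169 0.0027 0.0102] [ 0.0003 -0.0021  0.0166]
0.25 0.011 [-0.0154 -0.0022  0.0099] [ 0.0004 -0.0021  0.0007]
0.3 0.011 [-0.048  -0.0055  0.0097] [ 0.0004 -0.0021 -0.0152]
0.35 0.011 [-0.0807 -0.0071  0.0095] [ 0.0005 -0.002  -0.0311]
0.4 0.011 [-0.1134 -0.0071  0.0093] [ 0.0005 -0.002  -0.047 ]
0.45 0.011 [-0.1461 -0.0054  0.0091] [ 0.0006 -0.002  -0.063 ]
0.5 0.011 [-0.1787 -0.0021  0.0089] [ 0.0006 -0.002  -0.0789]
0.55 0.011 [-0.2111  0.0028  0.0087] [ 0.0007 -0.002  -0.0948]
```

Request:
jog_arm(
  plan=[
    {"x": -0.032, "y": -0.004, "z": 0, "wx": 0, "wy": 0, "wz": -0.008},
    {"x": -0.048, "y": -0.0055, "z": 0, "wx": 0, "wy": 0, "wz": -0.016},
    {"x": -0.064, "y": -0.006, "z": 0, "wx": 0, "wy": 0, "wz": -0.024},
    {"x": -0.081, "y": -0.007, "z": 0, "wx": 0, "wy": 0, "wz": -0.032},
    {"x": -0.097, "y": -0.007, "z": 0, "wx": 0, "wy": 0, "wz": -0.04},
    {"x": -0.113, "y": -0.007, "z": 0, "wx": 0, "wy": 0, "wz": -0.047},
    {"x": -0.113, "y": -0.007, "z": 0, "wx": 0, "wy": 0, "wz": -0.047},
    {"x": -0.113, "y": -0.007, "z": 0, "wx": 0, "wy": 0, "wz": -0.047},
  ],
)

```text
t: 6.6
eef_pos: [0.5744, -0.1074, 0.0376]
tool_rot: [-0.007, 0.068, 0.998, 0.002]
contact_force: [-10.8, 3.8, 7.9]
gripper_width: 0.002
```

```bash
python3 - <<'E'
from h import *
for i in range(4): state();cams.read_camera("wrist")
state()
for a,d in [(k/20,.011) for k in range(7,13)]: print(a,d,*shift(*pose(a,d)))
E
```

```text
t 6.6 pos [ 0.5744 -0.1074  0.0376] r 0.131 ang -106.37 yawx 172.23 F [-10.84   3.82   7.87] Fx_tool 11.37
t 6.65 pos [ 0.5743 -0.1074  0.0376] r 0.131 ang -106.41 yawx 172.23 F [-11.27   4.88   8.  ] Fx_tool 11.94
t 6.7 pos [ 0.5742 -0.1074  0.0376] r 0.131 ang -106.43 yawx 172.23 F [-10.74   5.11   8.59] Fx_tool 11.45
t 6.75 pos [ 0.5742 -0.1074  0.0376] r 0.131 ang -106.44 yawx 172.22 F [-11.24   4.11   7.93] Fx_tool 11.81
t 6.8 pos [ 0.5742 -0.1074  0.0376] r 0.131 ang -106.46 yawx 172.23 F [-10.39   4.42   6.98] Fx_tool 10.99
0.35 0.011 [0.0134 0.0024 0.0082] [ 0.0009 -0.0045  0.016 ]
0.4 0.011 [-0.019  -0.0024  0.0077] [ 0.001  -0.0045  0.    ]
0.45 0.011 [-0.0516 -0.0056  0.0073] [ 0.0011 -0.0045 -0.0159]
0.5 0.011 [-0.0843 -0.0071  0.0068] [ 0.0012 -0.0044 -0.0318]
0.55 0.011 [-0.117  -0.007   0.0063] [ 0.0014 -0.0044 -0.0477]
0.6 0.011 [-0.1497 -0.0053  0.0059] [ 0.0015 -0.0044 -0.0636]
```

Request:
jog_arm(
  plan=[
    {"x": -0.018, "y": 0.001, "z": -0.004, "wx": 0, "wy": -0.002, "wz": 0},
    {"x": -0.02, "y": 0.002, "z": -0.008, "wx": 0, "wy": -0.004, "wz": -0.001},
    {"x": -0.022, "y": 0.002, "z": -0.01, "wx": 0, "wy": -0.004, "wz": -0.001},
  ],
)

```text
t: 7.05
eef_pos: [0.5731, -0.1071, 0.0379]
tool_rot: [-0.006, 0.066, 0.998, 0.002]
contact_force: [-11.8, 2.7, -2.7]
gripper_width: -0.0
```

```bash
python3 - <<'E'
from h import *
for i in range(4): state();cams.read_camera("wrist")
state()
for a,d in [(k/20,.011) for k in range(7,13)]: print(a,d,*shift(*pose(a,d)))
E
```

```text
t 7.05 pos [ 0.5731 -0.1071  0.0379] r 0.1311 ang -106.96 yawx 172.41 F [-11.82   2.74  -2.75] Fx_tool 12.05
t 7.1 pos [ 0.5732 -0.1071  0.0379] r 0.131 ang -106.93 yawx 172.4 F [-11.22   3.16  -2.3 ] Fx_tool 11.51
t 7.15 pos [ 0.5732 -0.1071  0.0379] r 0.1311 ang -106.92 yawx 172.4 F [-10.64   2.91  -0.53] Fx_tool 10.92
t 7.2 pos [ 0.5732 -0.1071  0.0379] r 0.1311 ang -106.9 yawx 172.4 F [-12.3    2.05  -1.12] Fx_tool 12.45
t 7.25 pos [ 0.5733 -0.1071  0.0379] r 0.1311 ang -106.87 yawx 172.4 F [-11.22   2.53   0.33] Fx_tool 11.46
0.35 0.011 [0.0088 0.0019 0.0096] [ 0.001  -0.0041  0.0169]
0.4 0.011 [-0.0236 -0.0031  0.0092] [ 0.0011 -0.004   0.001 ]
0.45 0.011 [-0.0562 -0.0063  0.0088] [ 0.0012 -0.004  -0.0149]
0.5 0.011 [-0.0889 -0.008   0.0084] [ 0.0013 -0.004  -0.0308]
0.55 0.011 [-0.1216 -0.008   0.0079] [ 0.0014 -0.004  -0.0467]
0.6 0.011 [-0.1543 -0.0064  0.0075] [ 0.0015 -0.0039 -0.0627]
```

Request:
jog_arm(
  plan=[
    {"x": -0.033, "y": 0.001, "z": -0.0085, "wx": 0, "wy": -0.002, "wz": -0.001},
    {"x": -0.038, "y": 0.001, "z": -0.0085, "wx": 0, "wy": -0.002, "wz": -0.003},
    {"x": -0.043, "y": 0.001, "z": -0.0085, "wx": 0, "wy": -0.002, "wz": -0.005},
    {"x": -0.043, "y": 0.001, "z": -0.0085, "wx": 0, "wy": -0.002, "wz": -0.005},
  ],
)

```text
t: 7.58
eef_pos: [0.5764, -0.1079, 0.0379]
tool_rot: [-0.009, 0.059, 0.998, 0.002]
contact_force: [-11.2, 2.9, 0.7]
gripper_width: -0.003
```

```bash
python3 - <<'E'
from h import *
for i in range(7): state();cams.read_camera("wrist")
state()
print(shift(*pose(.4,.011)))
E
```

```text
t 7.58 pos [ 0.5764 -0.1079  0.0379] r 0.131 ang -105.44 yawx 173.29 F [-11.2    2.87   0.75] Fx_tool 11.47
t 7.63 pos [ 0.5764 -0.1079  0.0379] r 0.131 ang -105.46 yawx 173.28 F [-13.06   1.43   1.27] Fx_tool 13.16
t 7.68 pos [ 0.5763 -0.1079  0.0379] r 0.131 ang -105.48 yawx 173.27 F [-10.99   2.21   0.41] Fx_tool 11.18
t 7.73 pos [ 0.5764 -0.1079  0.0379] r 0.131 ang -105.46 yawx 173.28 F [-11.53   2.42   0.39] Fx_tool 11.74
t 7.78 pos [ 0.5763 -0.1079  0.0379] r 0.131 ang -105.49 yawx 173.27 F [-11.26   1.76   0.35] Fx_tool 11.4
t 7.83 pos [ 0.5763 -0.1079  0.0379] r 0.131 ang -105.49 yawx 173.27 F [-11.86   1.84   0.13] Fx_tool 11.99
t 7.88 pos [ 0.5763 -0.1079  0.0379] r 0.131 ang -105.49 yawx 173.27 F [-11.72   2.6   -0.19] Fx_tool 11.94
t 7.93 pos [ 0.5763 -0.1079  0.0379] r 0.1309 ang -105.48 yawx 173.27 F [-10.94   2.15   0.55] Fx_tool 11.13
(array([-0.0079, -0.0014,  0.0093]), array([ 0.0011, -0.0057,  0.0058]))
```

Request:
jog_arm(
  plan=[
    {"x": -0.034, "y": 0.001, "z": -0.0085, "wx": 0, "wy": -0.002, "wz": -0.006},
    {"x": -0.041, "y": 0.001, "z": -0.0085, "wx": 0, "wy": -0.002, "wz": -0.007},
    {"x": -0.041, "y": 0.001, "z": -0.0085, "wx": 0, "wy": -0.002, "wz": -0.007},
    {"x": -0.041, "y": 0.001, "z": -0.0085, "wx": 0, "wy": -0.002, "wz": -0.007},
  ],
)

```text
t: 8.27
eef_pos: [0.579, -0.1086, 0.0379]
tool_rot: [-0.011, 0.048, 0.999, 0.003]
contact_force: [-13.0, 2.2, 1.4]
gripper_width: 0.0
```

```bash
python3 - <<'E'
from h import *
F=[]
for i in range(26): F.append(monitor.get_obs()["contact_force"]);cams.read_camera("wrist")
state()
F=np.array(F);print(F.mean(0),F.std(0),np.linalg.norm(F[:,:2],axis=1).mean())
print("now 0.4",shift(*pose(.4,.011)))
for a in [.4,.35,.3,.25,.2,.15,.1,.05,0]: print(a,*shift(*pose(a,.011)))
print(shift(*pose(0,.03)))
E
```

```text
t 9.57 pos [ 0.579  -0.1086  0.0379] r 0.131 ang -104.28 yawx 174.51 F [-12.51   2.15   1.68] Fx_tool 12.69
[-12.06096645   1.95046801   1.09520653] [0.4808466  0.53805304 0.58844623] 12.228918207474699
now 0.4 (array([0.0057, 0.0009, 0.0099]), array([ 0.0012, -0.0073,  0.0127]))
0.4 [0.0057 0.0009 0.0099] [ 0.0012 -0.0073  0.0127]
0.35 [0.0378 0.007  0.0106] [ 0.001  -0.0073  0.0286]
0.3 [0.0696 0.0147 0.0114] [ 0.0008 -0.0073  0.0445]
0.25 [0.101  0.0239 0.0121] [ 0.0006 -0.0074  0.0605]
0.2 [0.1319 0.0348 0.0129] [ 0.0005 -0.0074  0.0764]
0.15 [0.1622 0.0472 0.0136] [ 0.0003 -0.0074  0.0923]
0.1 [0.1919 0.061  0.0143] [ 1.000e-04 -7.400e-03  1.082e-01]
0.05 [0.2208 0.0764 0.0151] [-1.000e-04 -7.400e-03  1.241e-01]
0 [0.2489 0.0931 0.0158] [-0.0003 -0.0074  0.14  ]
(array([0.3348, 0.1336, 0.0179]), array([-0.0003, -0.0074,  0.14  ]))
```

Request:
jog_arm(
  plan=[
    {"x": -0.018, "y": 0.001, "z": -0.005, "wx": 0, "wy": -0.002, "wz": 0.003},
    {"x": -0.006, "y": 0.001, "z": -0.005, "wx": 0, "wy": -0.002, "wz": 0.008},
    {"x": 0.006, "y": 0.001, "z": -0.005, "wx": 0, "wy": -0.002, "wz": 0.013},
    {"x": 0.022, "y": 0.004, "z": -0.005, "wx": 0, "wy": -0.002, "wz": 0.021},
    {"x": 0.038, "y": 0.007, "z": -0.005, "wx": 0, "wy": -0.002, "wz": 0.029},
    {"x": 0.054, "y": 0.011, "z": -0.005, "wx": 0, "wy": -0.002, "wz": 0.037},
    {"x": 0.07, "y": 0.015, "z": -0.005, "wx": 0, "wy": -0.002, "wz": 0.045},
    {"x": 0.085, "y": 0.019, "z": -0.005, "wx": 0, "wy": -0.002, "wz": 0.053},
    {"x": 0.101, "y": 0.024, "z": -0.005, "wx": 0, "wy": -0.002, "wz": 0.061},
    {"x": 0.117, "y": 0.029, "z": -0.005, "wx": 0, "wy": -0.002, "wz": 0.068},
    {"x": 0.132, "y": 0.035, "z": -0.005, "wx": 0, "wy": -0.002, "wz": 0.076},
  ],
)

```text
t: 10.48
eef_pos: [0.5495, -0.0973, 0.0382]
tool_rot: [-0.013, 0.167, 0.986, 0.002]
contact_force: [-6.9, 6.1, -4.4]
gripper_width: -0.001
```

```bash
python3 - <<'E'
from h import *
state()
for a in [.2,.15,.1,.05,0,-.05]: print(a,*shift(*pose(a,.011)))
print(shift(*pose(0,.03)))
E
```

```text
t 10.48 pos [ 0.5495 -0.0973  0.0382] r 0.1311 ang -118.13 yawx 160.82 F [-6.93  6.12 -4.44] Fx_tool 8.44
0.2 [-0.0216 -0.0023  0.0102] [-0.0003 -0.0081  0.0004]
0.15 [0.0108 0.0025 0.0111] [-0.0005 -0.0081  0.0163]
0.1 [0.0429 0.009  0.0119] [-0.0007 -0.0081  0.0322]
0.05 [0.0746 0.017  0.0127] [-0.0009 -0.0081  0.0481]
0 [0.1059 0.0267 0.0135] [-0.0011 -0.0081  0.064 ]
-0.05 [0.1367 0.0379 0.0143] [-0.0013 -0.0081  0.0799]
(array([0.1989, 0.0457, 0.0159]), array([-0.0011, -0.0081,  0.064 ]))
```

Request:
jog_arm(
  plan=[
    {"x": -0.01, "y": 0, "z": 0, "wx": 0, "wy": -0.002, "wz": 0.006},
    {"x": 0.003, "y": 0.002, "z": 0, "wx": 0, "wy": -0.002, "wz": 0.013},
    {"x": 0.016, "y": 0.004, "z": 0, "wx": 0, "wy": -0.002, "wz": 0.019},
    {"x": 0.03, "y": 0.006, "z": 0, "wx": 0, "wy": -0.002, "wz": 0.026},
    {"x": 0.043, "y": 0.009, "z": 0, "wx": 0, "wy": -0.002, "wz": 0.032},
    {"x": 0.056, "y": 0.012, "z": 0, "wx": 0, "wy": -0.002, "wz": 0.039},
    {"x": 0.068, "y": 0.015, "z": 0, "wx": 0, "wy": -0.002, "wz": 0.045},
    {"x": 0.08, "y": 0.018, "z": 0, "wx": 0, "wy": -0.002, "wz": 0.051},
    {"x": 0.09, "y": 0.022, "z": 0, "wx": 0, "wy": -0.002, "wz": 0.056},
    {"x": 0.098, "y": 0.024, "z": 0, "wx": 0, "wy": -0.002, "wz": 0.06},
    {"x": 0.106, "y": 0.027, "z": 0, "wx": 0, "wy": -0.002, "wz": 0.064},
    {"x": 0.114, "y": 0.028, "z": 0, "wx": 0, "wy": -0.002, "wz": 0.064},
  ],
)

```text
t: 11.48
eef_pos: [0.528, -0.0832, 0.0381]
tool_rot: [-0.012, 0.264, 0.964, 0.0]
contact_force: [-3.5, 4.9, -5.1]
gripper_width: -0.0
```

```bash
python3 - <<'E'
from h import *
state()
for d in [.011,.015,.02,.03,.05]: print(d,*shift(*pose(0,d)))
E
```

```text
t 11.48 pos [ 0.528  -0.0832  0.0381] r 0.1314 ang -129.37 yawx 149.33 F [-3.49  4.88 -5.07] Fx_tool 5.37
0.011 [-0.0193 -0.0007  0.0098] [-0.0019 -0.0074  0.0002]
0.015 [ 0.0007 -0.0006  0.0103] [-0.0019 -0.0074  0.0002]
0.02 [ 0.0257 -0.0006  0.0109] [-0.0019 -0.0074  0.0002]
0.03 [ 0.0757 -0.0006  0.012 ] [-0.0019 -0.0074  0.0002]
0.05 [ 0.1757 -0.0005  0.0143] [-0.0019 -0.0074  0.0002]
```

Request:
jog_arm(
  plan=[
    {"x": -0.005, "y": 0, "z": 0, "wx": 0, "wy": -0.002, "wz": 0},
    {"x": 0.003, "y": 0, "z": 0, "wx": 0, "wy": -0.002, "wz": 0},
    {"x": 0.011, "y": 0, "z": 0, "wx": 0, "wy": -0.002, "wz": 0},
    {"x": 0.019, "y": 0, "z": 0, "wx": 0, "wy": -0.002, "wz": 0},
    {"x": 0.027, "y": 0, "z": 0, "wx": 0, "wy": -0.003, "wz": 0},
    {"x": 0.035, "y": 0, "z": 0, "wx": 0, "wy": -0.004, "wz": 0},
    {"x": 0.045, "y": 0, "z": 0, "wx": 0, "wy": -0.005, "wz": 0},
    {"x": 0.055, "y": 0, "z": 0, "wx": 0, "wy": -0.006, "wz": 0},
    {"x": 0.07, "y": 0, "z": 0, "wx": 0, "wy": -0.007, "wz": 0},
    {"x": 0.09, "y": 0, "z": 0, "wx": 0, "wy": -0.007, "wz": 0},
    {"x": 0.12, "y": 0, "z": 0, "wx": 0, "wy": -0.007, "wz": 0},
    {"x": 0.15, "y": 0, "z": 0, "wx": 0, "wy": -0.007, "wz": 0},
  ],
)

```text
t: 12.48
eef_pos: [0.5016, -0.0677, 0.0387]
tool_rot: [-0.001, 0.264, 0.964, -0.003]
contact_force: [0.3, -0.3, -0.0]
gripper_width: 0.003
```

```bash
python3 - <<'E'
from h import *
state()
# view pose: camera overhead near the scale; tool y tangential at index mid
o=monitor.get_obs()
print(shift([.57,.03,.26],down(np.radians(149.3))))
E
```

```text
t 12.48 pos [ 0.5016 -0.0677  0.0387] r 0.1394 ang -141.91 yawx 149.33 F [ 0.32 -0.3  -0.01] Fx_tool -0.43
(array([-0.0436,  0.5878, -1.1099]), array([-0.0019, -0.0004,  0.0002]))
```

Request:
jog_arm(
  plan=[
    {"x": 0, "y": 0, "z": -0.2, "wx": 0, "wy": 0, "wz": 0},
    {"x": 0, "y": 0, "z": -0.4, "wx": 0, "wy": 0, "wz": 0},
    {"x": 0, "y": 0, "z": -0.6, "wx": 0, "wy": 0, "wz": 0},
    {"x": 0, "y": 0, "z": -0.75, "wx": 0, "wy": 0, "wz": 0},
    {"x": 0, "y": 0, "z": -0.75, "wx": 0, "wy": 0, "wz": 0},
  ],
)

```text
t: 12.9
eef_pos: [0.5055, -0.0671, 0.1947]
tool_rot: [0.003, 0.265, 0.964, -0.001]
contact_force: [0.1, -0.5, -0.1]
gripper_width: -0.001
```

```bash
python3 - <<'E'
from h import *
state()
print(shift([.617,.07,.19],down(np.radians(149.3))))
E
```

```text
t 12.9 pos [ 0.5055 -0.0671  0.1947] r 0.136 ang -141.08 yawx 149.31 F [ 0.14 -0.52 -0.06] Fx_tool -0.38
(array([-0.1293,  0.874 ,  0.0245]), array([0.    , 0.0023, 0.0001]))
```

Request:
jog_arm(
  plan=[
    {"x": -0.03, "y": 0.2, "z": 0, "wx": 0, "wy": 0.002, "wz": 0},
    {"x": -0.06, "y": 0.4, "z": 0.01, "wx": 0, "wy": 0.002, "wz": 0},
    {"x": -0.1, "y": 0.6, "z": 0.02, "wx": 0, "wy": 0.002, "wz": 0},
    {"x": -0.13, "y": 0.8, "z": 0.024, "wx": 0, "wy": 0.002, "wz": 0},
    {"x": -0.13, "y": 0.874, "z": 0.024, "wx": 0, "wy": 0.002, "wz": 0},
    {"x": -0.13, "y": 0.874, "z": 0.024, "wx": 0, "wy": 0.002, "wz": 0},
    {"x": -0.13, "y": 0.874, "z": 0.024, "wx": 0, "wy": 0.002, "wz": 0},
  ],
)

```text
t: 13.48
eef_pos: [0.6163, 0.0705, 0.1891]
tool_rot: [-0.0, 0.264, 0.965, -0.001]
contact_force: [-0.0, -0.3, 0.4]
gripper_width: 0.001
```

```bash
python3 - <<'E'
from h import *
cams.read_camera("wrist");cams.read_camera("wrist");state()
im=shot("wrist","w3.png")
for n,z in [("pivot",.012),("push_face",.048),("rider_tip",.059),("index_post",.08)]:
    for r in finder.place_of("wrist",n)[:1]:
        p=onz("wrist",r["location"],z);v=p[:2]-PV
        print(n,np.round(r["location"],1),round(r["confidence"],2),p.round(4),"r,ang",np.hypot(*v).round(4),np.degrees(np.arctan2(v[1],v[0])).round(2))
E
```

```text
t 13.58 pos [0.616  0.0681 0.1897] r 0.05 ang 84.61 yawx 149.21 F [0.08 0.09 0.14] Fx_tool -0.02
pivot [269.1 245.8] 0.64 [0.6147 0.0184 0.012 ] r,ang 0.0034 2.21
push_face [ 80.9 249.8] 0.76 [ 0.5427 -0.0889  0.048 ] r,ang 0.1273 -122.63
index_post [419.5  75.3] 0.98 [0.5629 0.1647 0.08  ] r,ang 0.1542 108.29
```

View pics/w3.png

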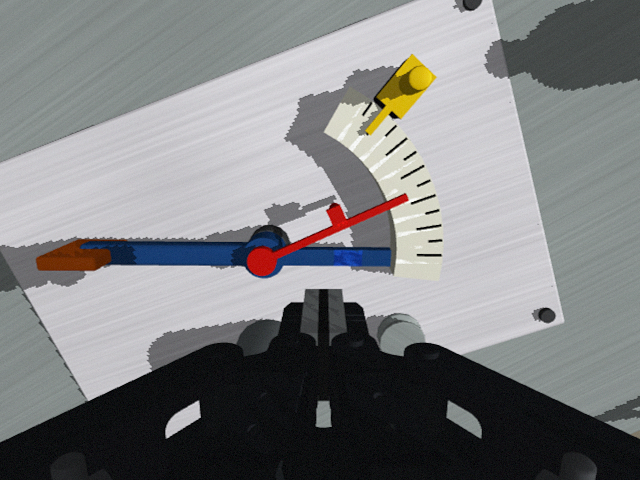

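The wrist picture shows the blue arm back at its stop (tip at (390,257)). The red hand was left at about (407,197) and the index tip is near (370,132). I'll measure the angles precisely in a polar rectification.

```bash
cat >> h.py <<'E'
def polar(im,z,pv,a0=50,a1=125,r0=.06,r1=.165,k=10,cam="wrist"):
    """rectified strip: columns angle (1/k deg), rows radius (0.5 mm)"""
    A=np.radians(np.arange(a0,a1,1/k));Rr=np.arange(r0,r1,.0005)
    AA,RR=np.meshgrid(A,Rr);P=np.stack([pv[0]+RR*np.cos(AA),pv[1]+RR*np.sin(AA),np.full_like(AA,z)],-1)
    c=cams.get_calibration(cam);E=np.array(c["extrinsics"]);p=P@E[:3,:3].T+E[:3,3]
    u=(c["fx"]*p[...,0]/p[...,2]+c["cx"]).astype(np.float32);v=(c["fy"]*p[...,1]/p[...,2]+c["cy"]).astype(np.float32)
    return cv2.remap(im,u,v,cv2.INTER_LINEAR),np.degrees(A),Rr
E
python3 - <<'E'
from h import *
from scipy.optimize import least_squares
im=cv2.imread("pics/w3.png")
pv=PV.copy()
S,A,Rr=polar(im,.042,pv);g=S.max(2).astype(float)
cv2.imwrite("pics/p3.png",cv2.resize(S[::-1],(750,420)))
# marks: dark pixels, outer band
band=(Rr>.117)&(Rr<.129);dk=(g<110)&(S.max(2).astype(int)-S.min(2)<60)
m=dk[band];n,lab,st,cen=cv2.connectedComponentsWithStats(m.astype(np.uint8))
print([(A[int(c[0])].round(1),s[4]) for s,c in zip(st[1:],cen[1:]) if s[4]>20])
pts=[]
for i in range(1,n):
    if 40<st[i][4]<700 and st[i][2]<40:
        rr,cc=np.nonzero(lab==i); rad=Rr[band][rr];a=np.radians(A[cc])
        for r in np.unique(rad): 
            k=rad==r; al=a[k].mean();pts.append([pv[0]+r*np.cos(al),pv[1]+r*np.sin(al)])
pts=np.array(pts)
def res(q):
    a=np.degrees(np.arctan2(pts[:,1]-q[1],pts[:,0]-q[0]))-q[2]
    return a-5*np.round(a/5)
s=least_squares(res,[*pv,59.3],loss="soft_l1",f_scale=.5,x_scale=[.001,.001,1]);print(s.x,np.std(s.fun),len(pts))
E
```

```text
[(np.float64(58.6), np.int32(207)), (np.float64(68.3), np.int32(190)), (np.float64(78.0), np.int32(183)), (np.float64(87.7), np.int32(177)), (np.float64(97.5), np.int32(171)), (np.float64(102.4), np.int32(95)), (np.float64(112.3), np.int32(103)), (np.float64(73.1), np.int32(92)), (np.float64(82.9), np.int32(95)), (np.float64(92.6), np.int32(95)), (np.float64(63.4), np.int32(95))]
[ 0.58607853  0.07979567 37.18365147] 1.235802445336446 204
```

View pics/p3.png

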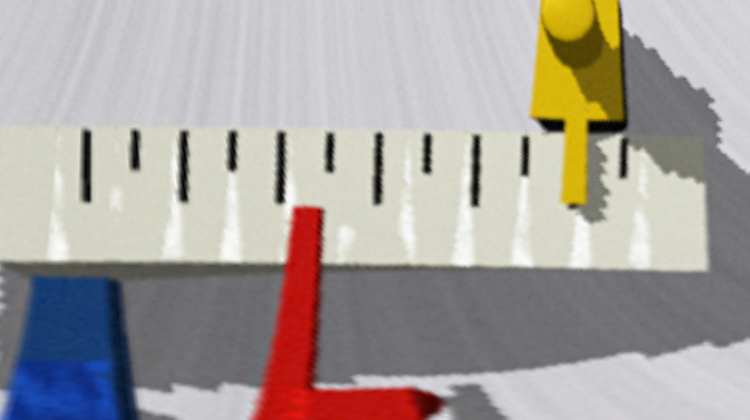

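The strip shows scale marks (long at columns 86, 183, 281, 378, 475), the red tip at column 308, and the index tip at column 573. The mark spacing shows my pivot is about 3 mm off, so I'll refit it.

```bash
cat > meas.py <<'E'
import sys
from h import *
from scipy.optimize import least_squares
im=cv2.imread("pics/"+sys.argv[1])
def fit(pv,z0):
    S,A,Rr=polar(im,.042,pv);g=S.max(2).astype(int)
    band=(Rr>.110)&(Rr<.133);m=((g<110)&(g-S.min(2)<60))[band].astype(np.uint8)
    n,lab,st,cen=cv2.connectedComponentsWithStats(m);pts=[];idx=[];top=[]
    for i in range(1,n):
        if 40<st[i][4]<700 and st[i][2]<25 and st[i][3]>12:
            rr,cc=np.nonzero(lab==i);rad=Rr[band][rr];a=np.radians(A[cc])
            k=round((np.degrees(a.mean())-z0)/5)
            for r in np.unique(rad):
                al=a[rad==r].mean();pts.append([pv[0]+r*np.cos(al),pv[1]+r*np.sin(al)]);idx.append(5*k)
    pts=np.array(pts);idx=np.array(idx)
    s=least_squares(lambda q:np.degrees(np.arctan2(pts[:,1]-q[1],pts[:,0]-q[0]))-q[2]-idx,[*pv,z0],x_scale=[.001,.001,1],loss="soft_l1",f_scale=.3)
    return s.x,np.std(s.fun),len(set(idx))
q=np.array([*PV,59.])
for _ in range(4): q,e,n=fit(q[:2],q[2])
print("pivot,zero",q.round(4),"resid",e.round(3),n)
def col(z,mask,r0,r1):
    S,A,Rr=polar(im,z,q[:2],a0=45);hsv=cv2.cvtColor(S,cv2.COLOR_BGR2HSV);out=[]
    m=mask(hsv);w=(Rr>r0)&(Rr<r1)
    for row in m[w]:
        c=np.nonzero(row)[0]
        if 5<len(c)<120: out.append(A[c].mean())
    return np.round(np.median(out)-q[2],2) if out else None,len(out),np.round(np.std(out),2)
red=lambda h:((h[...,0]<8)|(h[...,0]>172))&(h[...,1]>150)&(h[...,2]>90)
yel=lambda h:(h[...,0]>18)&(h[...,0]<34)&(h[...,1]>140)&(h[...,2]>100)
for z in (.056,.059): print("rider z",z,col(z,red,.09,.106))
for z in (.042,.044,.046): print("index tip z",z,col(z,yel,.113,.126))
E
python3 meas.py w3.png
```

```text
pivot,zero [6.1380e-01 2.1200e-02 5.8944e+01] resid 0.036 11
rider z 0.056 (np.float64(24.46), 32, np.float64(0.05))
rider z 0.059 (np.float64(24.86), 32, np.float64(0.03))
index tip z 0.042 (np.float64(50.11), 26, np.float64(0.02))
index tip z 0.044 (np.float64(50.21), 26, np.float64(0.03))
index tip z 0.046 (np.float64(50.28), 26, np.float64(0.03))
```

```bash
cat >> h.py <<'E'
PW=np.array([.6138,.0212]);Z0=58.94
def ipose(read,z,r=.152):
    th=np.radians(Z0+read);return np.r_[PW+r*np.array([np.cos(th),np.sin(th)]),z],down(th)
E
python3 - <<'E'
from h import *
print(shift(*ipose(50.2,.14)),monitor.get_obs()["q"].round(2))
E
```

```text
(array([0.4727, 0.2773, 0.2512]), array([1.000e-04, 2.000e-04, 2.227e-01])) [-0.46  0.44  0.34  1.75 -0.17  0.98  0.97]
```

Request:
jog_arm(
  plan=[
    {"x": 0.12, "y": 0.07, "z": 0.05, "wx": 0, "wy": 0, "wz": 0.037},
    {"x": 0.24, "y": 0.14, "z": 0.1, "wx": 0, "wy": 0, "wz": 0.074},
    {"x": 0.36, "y": 0.21, "z": 0.15, "wx": 0, "wy": 0, "wz": 0.111},
    {"x": 0.473, "y": 0.277, "z": 0.2, "wx": 0, "wy": 0, "wz": 0.148},
    {"x": 0.473, "y": 0.277, "z": 0.25, "wx": 0, "wy": 0, "wz": 0.186},
    {"x": 0.473, "y": 0.277, "z": 0.25, "wx": 0, "wy": 0, "wz": 0.223},
    {"x": 0.473, "y": 0.277, "z": 0.25, "wx": 0, "wy": 0, "wz": 0.223},
    {"x": 0.473, "y": 0.277, "z": 0.25, "wx": 0, "wy": 0, "wz": 0.223},
  ],
  hand=0,
)

```text
t: 14.5
eef_pos: [0.564, 0.1644, 0.1405]
tool_rot: [0.001, 0.579, 0.815, 0.0]
contact_force: [0.8, -0.1, 0.4]
gripper_width: 0.5
```

```bash
python3 - <<'E'
from h import *
cams.read_camera("wrist");o=monitor.get_obs();print(o["gripper_width"]);state()
shot("wrist","w4.png")
print(finder.place_of("wrist","index_post")[:1],proj("wrist",ipose(50.2,.08)[0]))
print(shift(*ipose(50.2,.055)))
E
```

```text
0.5008972459066448
t 14.55 pos [0.5643 0.1643 0.1407] r 0.1534 ang 107.86 yawx 109.24 F [-0.97  0.35  0.02] Fx_tool 0.65
[{'location': [316.0, 264.4], 'confidence': 0.69}] [321.26697949 261.33980571]
(array([ 0.0034, -0.0016,  0.4287]), array([0.0005, 0.0002, 0.0001]))
```

View pics/w4.png

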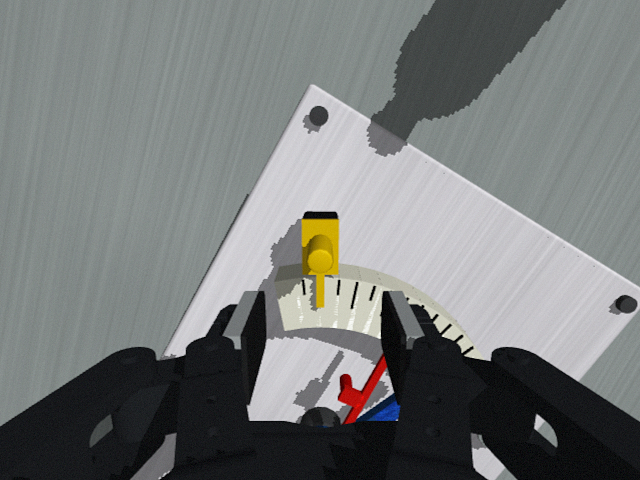

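The post (320,255) is centred between the jaws, and the red hand is well inside their radius. I'll go down and pinch.

Request:
jog_arm(
  plan=[
    {"x": 0.003, "y": -0.002, "z": 0.1, "wx": 0, "wy": 0, "wz": 0},
    {"x": 0.003, "y": -0.002, "z": 0.2, "wx": 0, "wy": 0, "wz": 0},
    {"x": 0.003, "y": -0.002, "z": 0.3, "wx": 0, "wy": 0, "wz": 0},
    {"x": 0.003, "y": -0.002, "z": 0.38, "wx": 0, "wy": 0, "wz": 0},
    {"x": 0.003, "y": -0.002, "z": 0.42, "wx": 0, "wy": 0, "wz": 0},
    {"x": 0.003, "y": -0.002, "z": 0.42, "wx": 0, "wy": 0, "wz": 0},
    {"x": 0.003, "y": -0.002, "z": 0.42, "wx": 0, "wy": 0, "wz": 0},
  ],
)

```text
t: 15.23
eef_pos: [0.5643, 0.1644, 0.0571]
tool_rot: [0.001, 0.579, 0.815, 0.001]
contact_force: [-0.8, 0.0, 0.4]
gripper_width: 0.498
```

Request:
jog_arm(
  plan=[
    {"x": 0, "y": 0, "z": 0, "wx": 0, "wy": 0, "wz": 0},
    {"x": 0, "y": 0, "z": 0, "wx": 0, "wy": 0, "wz": 0},
    {"x": 0, "y": 0, "z": 0, "wx": 0, "wy": 0, "wz": 0},
    {"x": 0, "y": 0, "z": 0, "wx": 0, "wy": 0, "wz": 0},
    {"x": 0, "y": 0, "z": 0, "wx": 0, "wy": 0, "wz": 0},
    {"x": 0, "y": 0, "z": 0, "wx": 0, "wy": 0, "wz": 0},
  ],
  hand=-1,
  grip_force=25,
)

```text
t: 15.73
eef_pos: [0.565, 0.1645, 0.0583]
tool_rot: [0.001, 0.58, 0.815, 0.001]
contact_force: [-1.1, -1.3, 7.0]
gripper_width: 0.153
```

```bash
python3 - <<'E'
from h import *
state();o=monitor.get_obs();p=o["eef_pos"];v=p[:2]-PW;print(o["gripper_width"],"angle rel",np.degrees(np.arctan2(v[1],v[0]))-Z0,np.hypot(*v))
for a in [50.2,47,44,41,38,35,32,29,27,26,25,24.8]: print(a,*shift(*ipose(a,p[2])))
E
```

```text
t 15.73 pos [0.565  0.1645 0.0583] r 0.1533 ang 107.56 yawx 109.17 F [-1.15 -1.31  7.  ] Fx_tool -0.86
0.15257249671718284 angle rel 49.84994124861976 0.1513606160064175
50.2 [ 0.0032 -0.0046 -0.    ] [0.0011 0.0001 0.0001]
47 [0.002  0.0378 0.0001] [0.0011 0.0001 0.0179]
44 [-0.0013  0.0775  0.0003] [0.0011 0.     0.0346]
41 [-0.0066  0.1169  0.0004] [0.0011 0.     0.0513]
38 [-0.014   0.156   0.0006] [ 0.0011 -0.      0.0679]
35 [-0.0235  0.1946  0.0007] [ 0.0011 -0.0001  0.0846]
32 [-0.0349  0.2327  0.0008] [ 1.100e-03 -1.000e-04  1.013e-01]
29 [-0.0483  0.2702  0.001 ] [ 1.100e-03 -1.000e-04  1.179e-01]
27 [-0.0584  0.2947  0.0011] [ 1.10e-03 -1.00e-04  1.29e-01]
26 [-0.0637  0.3069  0.0011] [ 1.100e-03 -1.000e-04  1.346e-01]
25 [-0.0693  0.3189  0.0012] [ 0.0011 -0.0002  0.1401]
24.8 [-0.0704  0.3213  0.0012] [ 0.0011 -0.0002  0.1413]
```

Request:
jog_arm(
  plan=[
    {"x": 0.002, "y": 0.038, "z": 0, "wx": 0, "wy": 0, "wz": 0.018},
    {"x": -0.001, "y": 0.077, "z": 0, "wx": 0, "wy": 0, "wz": 0.035},
    {"x": -0.007, "y": 0.117, "z": 0, "wx": 0, "wy": 0, "wz": 0.051},
    {"x": -0.014, "y": 0.156, "z": 0, "wx": 0, "wy": 0, "wz": 0.068},
    {"x": -0.023, "y": 0.195, "z": 0, "wx": 0, "wy": 0, "wz": 0.085},
    {"x": -0.035, "y": 0.233, "z": 0, "wx": 0, "wy": 0, "wz": 0.101},
    {"x": -0.048, "y": 0.27, "z": 0, "wx": 0, "wy": 0, "wz": 0.118},
    {"x": -0.058, "y": 0.295, "z": 0, "wx": 0, "wy": 0, "wz": 0.129},
    {"x": -0.069, "y": 0.319, "z": 0, "wx": 0, "wy": 0, "wz": 0.14},
    {"x": -0.072, "y": 0.326, "z": 0, "wx": 0, "wy": 0, "wz": 0.143},
    {"x": -0.072, "y": 0.326, "z": 0, "wx": 0, "wy": 0, "wz": 0.143},
    {"x": -0.072, "y": 0.326, "z": 0, "wx": 0, "wy": 0, "wz": 0.143},
  ],
)

```text
t: 16.73
eef_pos: [0.6315, 0.1709, 0.0585]
tool_rot: [0.002, 0.746, 0.665, 0.001]
contact_force: [0.4, -4.8, -1.9]
gripper_width: 0.152
```

```bash
python3 - <<'E'
from h import *
cams.read_camera("wrist");cams.read_camera("wrist");state();o=monitor.get_obs();p=o["eef_pos"];v=p[:2]-PW;print(o["gripper_width"],"angle rel",np.degrees(np.arctan2(v[1],v[0]))-Z0,np.hypot(*v))
for a in [24.2,24.4,24.6]: print(a,*shift(*ipose(a,p[2])))
shot("wrist","w5.png")
E
```

```text
t 16.83 pos [0.6313 0.1709 0.0584] r 0.1539 ang 82.52 yawx 83.43 F [ 1.41 -5.84 -2.7 ] Fx_tool -5.64
0.15369653331960853 angle rel 24.382242443052235 0.15075592795023438
24.2 [0.0062 0.0024 0.    ] [0.0012 0.     0.0016]
24.4 [ 0.0062 -0.0002 -0.    ] [0.0012 0.     0.0005]
24.6 [ 0.0062 -0.0029 -0.    ] [ 0.0012  0.     -0.0006]
```

View pics/w5.png

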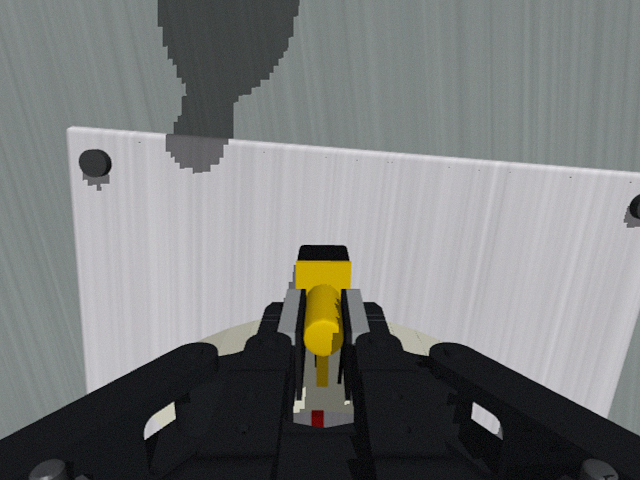

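The index pointer (322,370) lines up with the red tip (317,418). I'll release, lift and measure from above.

Request:
jog_arm(
  plan=[
    {"x": 0, "y": 0, "z": 0, "wx": 0, "wy": 0, "wz": 0},
    {"x": 0, "y": 0, "z": 0, "wx": 0, "wy": 0, "wz": 0},
    {"x": 0, "y": 0, "z": 0, "wx": 0, "wy": 0, "wz": 0},
    {"x": 0, "y": 0, "z": 0, "wx": 0, "wy": 0, "wz": 0},
    {"x": 0, "y": 0, "z": 0, "wx": 0, "wy": 0, "wz": 0},
  ],
  hand=0,
)

```text
t: 17.3
eef_pos: [0.6313, 0.1717, 0.0586]
tool_rot: [0.001, 0.746, 0.666, 0.002]
contact_force: [0.4, 0.8, 0.2]
gripper_width: 0.5
```

Request:
jog_arm(
  plan=[
    {"x": 0, "y": 0, "z": -0.1, "wx": 0, "wy": 0, "wz": 0},
    {"x": 0, "y": 0, "z": -0.25, "wx": 0, "wy": 0, "wz": 0},
    {"x": 0, "y": 0, "z": -0.4, "wx": 0, "wy": 0, "wz": 0},
    {"x": 0, "y": 0, "z": -0.55, "wx": 0, "wy": 0, "wz": 0},
    {"x": 0, "y": 0, "z": -0.65, "wx": 0, "wy": 0, "wz": 0},
    {"x": 0, "y": 0, "z": -0.65, "wx": 0, "wy": 0, "wz": 0},
  ],
)

```text
t: 17.8
eef_pos: [0.6336, 0.1722, 0.1938]
tool_rot: [0.003, 0.746, 0.666, 0.006]
contact_force: [0.4, -0.7, 0.6]
gripper_width: 0.499
```

```bash
python3 - <<'E'
from h import *
state();print(shift([.617,.07,.19],down(np.radians(149.3))))
E
```

```text
t 17.8 pos [0.6336 0.1722 0.1938] r 0.1555 ang 81.75 yawx 83.48 F [ 0.36 -0.66  0.62] Fx_tool -0.61
(array([-0.5172, -0.0247,  0.0165]), array([ 0.004 ,  0.0007, -0.3657]))
```

Request:
jog_arm(
  plan=[
    {"x": -0.06, "y": 0, "z": 0, "wx": 0.004, "wy": 0, "wz": -0.037},
    {"x": -0.12, "y": 0, "z": 0, "wx": 0.004, "wy": 0, "wz": -0.074},
    {"x": -0.18, "y": 0, "z": 0, "wx": 0.004, "wy": 0, "wz": -0.11},
    {"x": -0.24, "y": 0, "z": 0, "wx": 0.004, "wy": 0, "wz": -0.147},
    {"x": -0.3, "y": -0.01, "z": 0, "wx": 0.004, "wy": 0, "wz": -0.184},
    {"x": -0.36, "y": -0.01, "z": 0, "wx": 0.004, "wy": 0, "wz": -0.22},
    {"x": -0.42, "y": -0.02, "z": 0, "wx": 0.004, "wy": 0, "wz": -0.257},
    {"x": -0.48, "y": -0.02, "z": 0, "wx": 0.004, "wy": 0, "wz": -0.294},
    {"x": -0.517, "y": -0.025, "z": 0.01, "wx": 0.004, "wy": 0, "wz": -0.33},
    {"x": -0.517, "y": -0.025, "z": 0.016, "wx": 0.004, "wy": 0, "wz": -0.366},
    {"x": -0.517, "y": -0.025, "z": 0.016, "wx": 0.004, "wy": 0, "wz": -0.366},
    {"x": -0.517, "y": -0.025, "z": 0.016, "wx": 0.004, "wy": 0, "wz": -0.366},
  ],
  hand=-1,
)

```text
t: 18.8
eef_pos: [0.6166, 0.0703, 0.1896]
tool_rot: [0.0, 0.266, 0.964, -0.001]
contact_force: [-0.5, -0.9, 0.2]
gripper_width: -0.0
```

```bash
python3 - <<'E'
from h import *
cams.read_camera("wrist");cams.read_camera("wrist");state();im=shot("wrist","w6.png")
S,A,Rr=polar(im[:,:,::-1].copy(),.042,PW,a0=50);cv2.imwrite("pics/p6.png",cv2.resize(S[::-1],(750,420)))
E
python3 meas.py w6.png
```

```text
t 18.9 pos [0.6168 0.0706 0.1898] r 0.0526 ang 83.96 yawx 149.23 F [-0.64 -0.07  0.34] Fx_tool 0.51
pivot,zero [6.12500e-01 2.06000e-02 5.88147e+01] resid 0.032 10
rider z 0.056 (np.float64(24.44), 32, np.float64(0.06))
rider z 0.059 (np.float64(24.81), 32, np.float64(0.05))
index tip z 0.042 (np.float64(23.49), 26, np.float64(0.05))
index tip z 0.044 (np.float64(23.69), 26, np.float64(0.06))
index tip z 0.046 (np.float64(23.89), 26, np.float64(0.06))
```

View pics/w6.png

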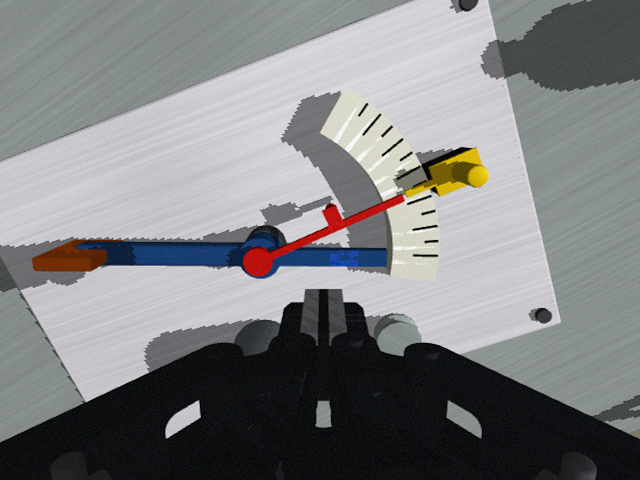

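The arm is at its stop and the red hand hasn't moved (tip (405,197)). The index reads roughly 0.6–1° low, but that depends on the heights I assume. I'll look from within the hand's own vertical plane, where height has no effect.

```bash
python3 - <<'E'
from h import *
print(shift(*ipose(24.6,.2,r=.01)))
E
```

```text
(array([-0.0926, -0.1751, -0.0503]), array([-0.    ,  0.0007,  0.3652]))
```

Request:
jog_arm(
  plan=[
    {"x": -0.03, "y": -0.06, "z": -0.05, "wx": 0, "wy": 0, "wz": 0.037},
    {"x": -0.06, "y": -0.12, "z": -0.05, "wx": 0, "wy": 0, "wz": 0.074},
    {"x": -0.09, "y": -0.17, "z": -0.05, "wx": 0, "wy": 0, "wz": 0.11},
    {"x": -0.093, "y": -0.175, "z": -0.05, "wx": 0, "wy": 0, "wz": 0.147},
    {"x": -0.093, "y": -0.175, "z": -0.05, "wx": 0, "wy": 0, "wz": 0.184},
    {"x": -0.093, "y": -0.175, "z": -0.05, "wx": 0, "wy": 0, "wz": 0.22},
    {"x": -0.093, "y": -0.175, "z": -0.05, "wx": 0, "wy": 0, "wz": 0.257},
    {"x": -0.093, "y": -0.175, "z": -0.05, "wx": 0, "wy": 0, "wz": 0.294},
    {"x": -0.093, "y": -0.175, "z": -0.05, "wx": 0, "wy": 0, "wz": 0.33},
    {"x": -0.093, "y": -0.175, "z": -0.05, "wx": 0, "wy": 0, "wz": 0.365},
    {"x": -0.093, "y": -0.175, "z": -0.05, "wx": 0, "wy": 0, "wz": 0.365},
    {"x": -0.093, "y": -0.175, "z": -0.05, "wx": 0, "wy": 0, "wz": 0.365},
  ],
)

```text
t: 19.95
eef_pos: [0.615, 0.0317, 0.1998]
tool_rot: [0.001, 0.745, 0.667, -0.0]
contact_force: [0.1, 0.6, 0.2]
gripper_width: 0.0
```

```bash
python3 - <<'E'
from h import *
cams.read_camera("wrist");cams.read_camera("wrist");state();im=shot("wrist","w7.png")
E
python3 meas.py w7.png
```

```text
t 20.05 pos [0.6151 0.0314 0.2   ] r 0.0137 ang 74.05 yawx 83.73 F [ 0.7  -0.48  0.3 ] Fx_tool -0.4
pivot,zero [6.12800e-01 2.04000e-02 5.88005e+01] resid 0.085 12
rider z 0.056 (np.float64(24.8), 32, np.float64(0.03))
rider z 0.059 (np.float64(24.8), 32, np.float64(0.04))
index tip z 0.042 (np.float64(23.9), 26, np.float64(0.05))
index tip z 0.044 (np.float64(23.9), 26, np.float64(0.05))
index tip z 0.046 (np.float64(23.85), 26, np.float64(0.05))
```

View pics/w7.png

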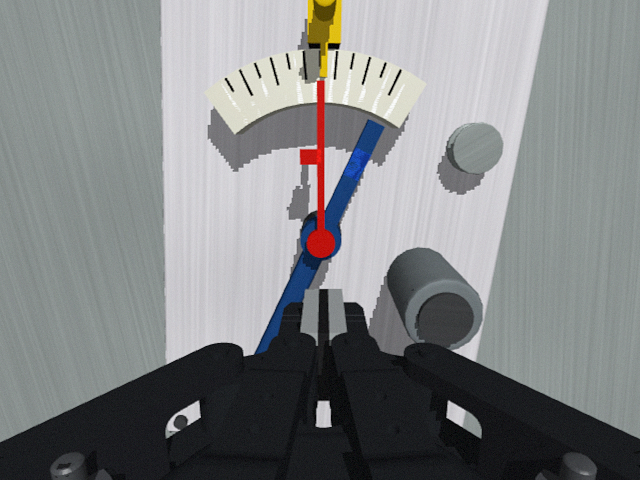

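In the clean view the red hand (column 320, 24.8°) and the index (column 323, 23.9°) differ by 0.9°. I'll re-pinch and correct that.

```bash
python3 - <<'E'
from h import *
print(shift(*ipose(24.4,.14)));print(shift(*ipose(24.4,.058)))
E
```

```text
(array([0.7096, 0.0037, 0.2988]), array([0.0004, 0.0005, 0.002 ]))
(array([0.7102, 0.0032, 0.7088]), array([0.0004, 0.0005, 0.002 ]))
```

Request:
jog_arm(
  plan=[
    {"x": 0.2, "y": 0.003, "z": 0.1, "wx": 0, "wy": 0, "wz": 0.002},
    {"x": 0.4, "y": 0.003, "z": 0.2, "wx": 0, "wy": 0, "wz": 0.002},
    {"x": 0.6, "y": 0.003, "z": 0.3, "wx": 0, "wy": 0, "wz": 0.002},
    {"x": 0.71, "y": 0.003, "z": 0.3, "wx": 0, "wy": 0, "wz": 0.002},
    {"x": 0.71, "y": 0.003, "z": 0.3, "wx": 0, "wy": 0, "wz": 0.002},
    {"x": 0.71, "y": 0.003, "z": 0.3, "wx": 0, "wy": 0, "wz": 0.002},
    {"x": 0.71, "y": 0.003, "z": 0.3, "wx": 0, "wy": 0, "wz": 0.002},
  ],
  hand=0,
)

```text
t: 20.68
eef_pos: [0.6314, 0.1714, 0.1399]
tool_rot: [0.001, 0.747, 0.665, -0.0]
contact_force: [-0.7, -0.3, 0.5]
gripper_width: 0.5
```

```bash
python3 - <<'E'
from h import *
state();print(shift(*ipose(24.4,.057)),monitor.get_obs()["gripper_width"])
E
```

```text
t 20.68 pos [0.6314 0.1714 0.1399] r 0.1544 ang 82.51 yawx 83.36 F [-0.7  -0.3   0.51] Fx_tool -0.38
(array([ 0.0046, -0.001 ,  0.4143]), array([0.0004, 0.0007, 0.0001])) 0.49988624674013965
```

Request:
jog_arm(
  plan=[
    {"x": 0.004, "y": -0.001, "z": 0.1, "wx": 0, "wy": 0, "wz": 0},
    {"x": 0.004, "y": -0.001, "z": 0.2, "wx": 0, "wy": 0, "wz": 0},
    {"x": 0.004, "y": -0.001, "z": 0.3, "wx": 0, "wy": 0, "wz": 0},
    {"x": 0.004, "y": -0.001, "z": 0.38, "wx": 0, "wy": 0, "wz": 0},
    {"x": 0.004, "y": -0.001, "z": 0.41, "wx": 0, "wy": 0, "wz": 0},
    {"x": 0.004, "y": -0.001, "z": 0.41, "wx": 0, "wy": 0, "wz": 0},
    {"x": 0.004, "y": -0.001, "z": 0.41, "wx": 0, "wy": 0, "wz": 0},
  ],
)

```text
t: 21.27
eef_pos: [0.6321, 0.1708, 0.0588]
tool_rot: [0.002, 0.747, 0.664, -0.0]
contact_force: [-0.0, -0.3, 0.0]
gripper_width: 0.5
```

Request:
jog_arm(
  plan=[
    {"x": 0, "y": 0, "z": 0, "wx": 0, "wy": 0, "wz": 0},
    {"x": 0, "y": 0, "z": 0, "wx": 0, "wy": 0, "wz": 0},
    {"x": 0, "y": 0, "z": 0, "wx": 0, "wy": 0, "wz": 0},
    {"x": 0, "y": 0, "z": 0, "wx": 0, "wy": 0, "wz": 0},
    {"x": 0, "y": 0, "z": 0, "wx": 0, "wy": 0, "wz": 0},
    {"x": 0, "y": 0, "z": 0, "wx": 0, "wy": 0, "wz": 0},
  ],
  hand=-1,
  grip_force=25,
)

```text
t: 21.77
eef_pos: [0.633, 0.1705, 0.0602]
tool_rot: [0.002, 0.747, 0.664, 0.001]
contact_force: [-0.5, -0.6, 6.8]
gripper_width: 0.148
```

```bash
python3 - <<'E'
from h import *
state();o=monitor.get_obs();p=o["eef_pos"];v=p[:2]-PW;a=np.degrees(np.arctan2(v[1],v[0]))-Z0;r=np.hypot(*v);print(o["gripper_width"],"angle rel",a,r)
for d in [.5,.9]: print(d,shift(*ipose(a+d,p[2],r)))
E
```

```text
t 21.77 pos [0.633  0.1705 0.0602] r 0.1538 ang 81.89 yawx 83.26 F [-0.54 -0.59  6.84] Fx_tool -0.66
0.14779607284562185 angle rel 23.741093138107118 0.15056317037558015
0.5 (array([ 0.    , -0.0066, -0.    ]), array([0.0013, 0.0005, 0.0004]))
0.9 (array([ 0.    , -0.0118, -0.0001]), array([ 0.0013,  0.0006, -0.0018]))
```

Request:
jog_arm(
  plan=[
    {"x": 0, "y": -0.004, "z": 0, "wx": 0, "wy": 0, "wz": 0},
    {"x": 0, "y": -0.008, "z": 0, "wx": 0, "wy": 0, "wz": -0.001},
    {"x": 0, "y": -0.012, "z": 0, "wx": 0, "wy": 0, "wz": -0.002},
    {"x": 0, "y": -0.012, "z": 0, "wx": 0, "wy": 0, "wz": -0.002},
    {"x": 0, "y": -0.012, "z": 0, "wx": 0, "wy": 0, "wz": -0.002},
    {"x": 0, "y": -0.012, "z": 0, "wx": 0, "wy": 0, "wz": -0.002},
  ],
)

```text
t: 22.27
eef_pos: [0.6307, 0.1708, 0.0603]
tool_rot: [0.002, 0.745, 0.667, 0.001]
contact_force: [0.6, -0.8, -0.2]
gripper_width: 0.148
```

```bash
python3 - <<'E'
from h import *
cams.read_camera("wrist");state();o=monitor.get_obs();p=o["eef_pos"];v=p[:2]-PW;a=np.degrees(np.arctan2(v[1],v[0]))-Z0;r=np.hypot(*v);print("angle rel",a,r)
print(shift(*ipose(24.64,p[2],r)))
E
```

```text
t 22.32 pos [0.6308 0.1708 0.0604] r 0.1538 ang 82.72 yawx 83.62 F [0.41 0.01 0.54] Fx_tool 0.05
angle rel 24.58162187445896 0.15057422269065637
(array([ 0.    , -0.0008, -0.    ]), array([0.0014, 0.0005, 0.0002]))
```

Good. Release, lift, and return to the in-plane view.

Request:
jog_arm(
  plan=[
    {"x": 0, "y": -0.001, "z": 0, "wx": 0, "wy": 0, "wz": 0},
    {"x": 0, "y": -0.001, "z": 0, "wx": 0, "wy": 0, "wz": 0},
    {"x": 0, "y": -0.001, "z": 0, "wx": 0, "wy": 0, "wz": 0},
    {"x": 0, "y": -0.001, "z": 0, "wx": 0, "wy": 0, "wz": 0},
    {"x": 0, "y": -0.001, "z": 0, "wx": 0, "wy": 0, "wz": 0},
  ],
  hand=0,
)

```text
t: 22.73
eef_pos: [0.6304, 0.171, 0.0603]
tool_rot: [0.002, 0.745, 0.667, 0.001]
contact_force: [0.1, -1.4, -0.6]
gripper_width: 0.499
```

Request:
jog_arm(
  plan=[
    {"x": 0, "y": 0, "z": -0.1, "wx": 0, "wy": 0, "wz": 0},
    {"x": 0, "y": 0, "z": -0.25, "wx": 0, "wy": 0, "wz": 0},
    {"x": 0, "y": 0, "z": -0.4, "wx": 0, "wy": 0, "wz": 0},
    {"x": 0, "y": 0, "z": -0.55, "wx": 0, "wy": 0, "wz": 0},
    {"x": 0, "y": 0, "z": -0.7, "wx": 0, "wy": 0, "wz": 0},
    {"x": -0.2, "y": 0, "z": -0.7, "wx": 0, "wy": 0, "wz": 0},
    {"x": -0.4, "y": 0, "z": -0.7, "wx": 0, "wy": 0, "wz": 0},
    {"x": -0.6, "y": 0, "z": -0.7, "wx": 0, "wy": 0, "wz": 0},
    {"x": -0.7, "y": 0, "z": -0.7, "wx": 0, "wy": 0, "wz": 0},
    {"x": -0.7, "y": 0, "z": -0.7, "wx": 0, "wy": 0, "wz": 0},
    {"x": -0.7, "y": 0, "z": -0.7, "wx": 0, "wy": 0, "wz": 0},
  ],
)

```text
t: 23.65
eef_pos: [0.6141, 0.0305, 0.2008]
tool_rot: [0.002, 0.746, 0.665, 0.001]
contact_force: [-0.2, 1.8, 0.7]
gripper_width: 0.503
```

```bash
python3 - <<'E'
from h import *
cams.read_camera("wrist");cams.read_camera("wrist");state();im=shot("wrist","w8.png")
cv2.imwrite("pics/w8c.png",cv2.resize(im[:300,160:500,::-1],None,fx=2,fy=2))
E
python3 meas.py w8.png
```

```text
t 23.75 pos [0.6145 0.0337 0.2004] r 0.0157 ang 78.41 yawx 83.71 F [-0.54  0.54  0.01] Fx_tool 0.48
pivot,zero [6.12800e-01 2.10000e-02 5.88716e+01] resid 0.092 12
rider z 0.056 (np.float64(24.78), 32, np.float64(0.03))
rider z 0.059 (np.float64(24.78), 32, np.float64(0.03))
index tip z 0.042 (np.float64(24.13), 26, np.float64(0.05))
index tip z 0.044 (np.float64(24.13), 26, np.float64(0.05))
index tip z 0.046 (np.float64(24.13), 26, np.float64(0.05))
```

View pics/w8c.png

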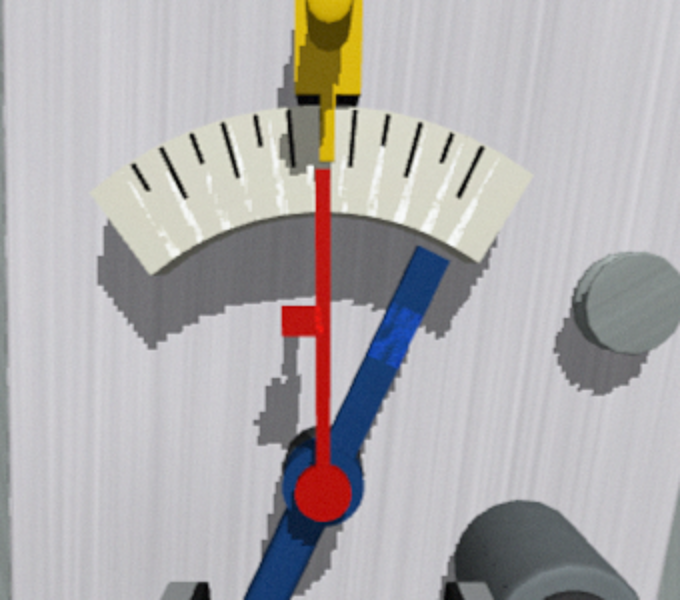

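The crop shows the red tip at (322,170) and the index pointer spanning about 319–335. My yellow mask leaves out the pointer's shaded left side, so I'll re-measure with a looser mask.

```bash
sed -e 's/h\[...,2\]>100)/h[...,2]>45)/' meas.py > meas2.py; for f in w3 w7 w8; do echo $f; python3 meas2.py $f.png | grep -v 042; done
python3 - <<'E'
import cv2
im=cv2.imread("pics/w8.png");
for r in (60,66,72,76,100): print(r,[tuple(map(int,im[r,c])) for c in range(313,332)])
E
```

```text
w3
w7
pivot,zero [6.12600e-01 2.33000e-02 5.88238e+01] resid 0.089 12
rider z 0.056 (np.float64(24.83), 32, np.float64(0.03))
rider z 0.059 (np.float64(24.83), 32, np.float64(0.02))
index tip z 0.044 (np.float64(23.98), 26, np.float64(0.03))
index tip z 0.046 (np.float64(23.98), 26, np.float64(0.03))
w8
pivot,zero [6.12800e-01 2.10000e-02 5.88716e+01] resid 0.092 12
rider z 0.056 (np.float64(24.78), 32, np.float64(0.03))
rider z 0.059 (np.float64(24.78), 32, np.float64(0.03))
index tip z 0.044 (np.float64(24.13), 26, np.float64(0.03))
index tip z 0.046 (np.float64(24.13), 26, np.float64(0.03))
60 [(114, 124, 124), (113, 123, 123), (112, 124, 122), (113, 120, 121), (118, 128, 126), (119, 126, 126), (87, 101, 101), (15, 75, 91), (11, 100, 117), (17, 145, 173), (20, 188, 221), (13, 183, 216), (9, 182, 214), (3, 180, 213), (139, 197, 213), (212, 221, 218), (203, 215, 218), (202, 218, 219), (203, 218, 216)]
66 [(111, 123, 121), (117, 122, 124), (112, 122, 124), (111, 123, 121), (116, 124, 123), (121, 125, 125), (88, 99, 106), (22, 87, 104), (13, 99, 117), (9, 141, 168), (12, 187, 219), (1
[... 1502 characters left out ...]
wrapped,
    ...<6 lines>...
        workers=workers
    )
    self._update_fun()
    ~~~~~~~~~~~~~~~~^^
    self.f = self.fun_wrapped(xp_copy(self.x))
             ~~~~~~~~~~~~~~~~^^^^^^^^^^^^^^^^^
    return np.atleast_1d(self.fun(x))
                         ~~~~~~~~^^^
    return self.f(x, *self.args, **self.kwargs)
           ~~~~~~^^^^^^^^^^^^^^^^^^^^^^^^^^^^^^
  File "meas2.py", line 16, in <lambda>
    s=least_squares(lambda q:np.degrees(np.arctan2(pts[:,1]-q[1],pts[:,0]-q[0]))-q[2]-idx,[*pv,z0],x_scale=[.001,.001,1],loss="soft_l1",f_scale=.3)
                                                   ~~~^^^^^
IndexError: too many indices for array: array is 1-dimensional, but 2 were indexed
```

The offset is consistent in both trials: the index ends 0.46° below the tool angle while gripped. It's still 0.65° low, so I'll correct once more and put the gripped tool at 25.24°.

```bash
python3 - <<'E'
from h import *
print(shift(*ipose(24.6,.14,.151)))
E
```

```text
(array([0.6903, 0.0058, 0.3005]), array([0.0012, 0.0003, 0.0013]))
```

Request:
jog_arm(
  plan=[
    {"x": 0.2, "y": 0.005, "z": 0.1, "wx": 0, "wy": 0, "wz": 0.001},
    {"x": 0.4, "y": 0.005, "z": 0.2, "wx": 0, "wy": 0, "wz": 0.001},
    {"x": 0.6, "y": 0.006, "z": 0.3, "wx": 0, "wy": 0, "wz": 0.001},
    {"x": 0.69, "y": 0.006, "z": 0.3, "wx": 0, "wy": 0, "wz": 0.001},
    {"x": 0.69, "y": 0.006, "z": 0.3, "wx": 0, "wy": 0, "wz": 0.001},
    {"x": 0.69, "y": 0.006, "z": 0.3, "wx": 0, "wy": 0, "wz": 0.001},
    {"x": 0.69, "y": 0.006, "z": 0.4, "wx": 0, "wy": 0, "wz": 0.001},
    {"x": 0.69, "y": 0.006, "z": 0.5, "wx": 0, "wy": 0, "wz": 0.001},
    {"x": 0.69, "y": 0.006, "z": 0.6, "wx": 0, "wy": 0, "wz": 0.001},
    {"x": 0.69, "y": 0.006, "z": 0.68, "wx": 0, "wy": 0, "wz": 0.001},
    {"x": 0.69, "y": 0.006, "z": 0.71, "wx": 0, "wy": 0, "wz": 0.001},
    {"x": 0.69, "y": 0.006, "z": 0.71, "wx": 0, "wy": 0, "wz": 0.001},
  ],
)

```text
t: 24.8
eef_pos: [0.6303, 0.1702, 0.057]
tool_rot: [0.001, 0.746, 0.666, -0.0]
contact_force: [-0.6, 1.0, 0.3]
gripper_width: 0.495
```

Request:
jog_arm(
  plan=[
    {"x": 0, "y": 0, "z": 0, "wx": 0, "wy": 0, "wz": 0},
    {"x": 0, "y": 0, "z": 0, "wx": 0, "wy": 0, "wz": 0},
    {"x": 0, "y": 0, "z": 0, "wx": 0, "wy": 0, "wz": 0},
    {"x": 0, "y": 0, "z": 0, "wx": 0, "wy": 0, "wz": 0},
    {"x": 0, "y": 0, "z": 0, "wx": 0, "wy": 0, "wz": 0},
    {"x": 0, "y": 0, "z": 0, "wx": 0, "wy": 0, "wz": 0},
  ],
  hand=-1,
  grip_force=25,
)

```text
t: 25.3
eef_pos: [0.6311, 0.1699, 0.0582]
tool_rot: [0.002, 0.746, 0.666, 0.0]
contact_force: [-1.3, -1.6, 6.6]
gripper_width: 0.146
```

```bash
python3 - <<'E'
from h import *
state();o=monitor.get_obs();p=o["eef_pos"];v=p[:2]-PW;a=np.degrees(np.arctan2(v[1],v[0]))-Z0;r=np.hypot(*v);print(o["gripper_width"],"angle rel",a,r)
print(shift(*ipose(25.24,p[2],r)))
E
```

```text
t 25.3 pos [0.6311 0.1699 0.0582] r 0.1529 ang 82.56 yawx 83.54 F [-1.3  -1.56  6.56] Fx_tool -1.7
0.14639284518940496 angle rel 24.427404079472836 0.1497461276379582
(array([-0.    , -0.0106, -0.    ]), array([ 0.0011,  0.0006, -0.0036]))
```

Request:
jog_arm(
  plan=[
    {"x": 0, "y": -0.004, "z": 0, "wx": 0, "wy": 0, "wz": -0.001},
    {"x": 0, "y": -0.008, "z": 0, "wx": 0, "wy": 0, "wz": -0.002},
    {"x": 0, "y": -0.011, "z": 0, "wx": 0, "wy": 0, "wz": -0.003},
    {"x": 0, "y": -0.011, "z": 0, "wx": 0, "wy": 0, "wz": -0.003},
    {"x": 0, "y": -0.011, "z": 0, "wx": 0, "wy": 0, "wz": -0.003},
    {"x": 0, "y": -0.011, "z": 0, "wx": 0, "wy": 0, "wz": -0.003},
  ],
)

```text
t: 25.8
eef_pos: [0.6291, 0.1702, 0.0584]
tool_rot: [0.002, 0.743, 0.67, 0.001]
contact_force: [-0.3, -0.5, 0.5]
gripper_width: 0.155
```

```bash
python3 - <<'E'
from h import *
cams.read_camera("wrist");state();o=monitor.get_obs();p=o["eef_pos"];v=p[:2]-PW;a=np.degrees(np.arctan2(v[1],v[0]))-Z0;r=np.hypot(*v);print("angle rel",a,r)
E
```

```text
t 25.85 pos [0.6291 0.1702 0.0583] r 0.1529 ang 83.32 yawx 84.08 F [ 0.3  -0.67  0.43] Fx_tool -0.63
angle rel 25.200243329537358 0.14975187287980185
```

Request:
jog_arm(
  plan=[
    {"x": 0, "y": 0, "z": 0, "wx": 0, "wy": 0, "wz": 0},
    {"x": 0, "y": 0, "z": 0, "wx": 0, "wy": 0, "wz": 0},
    {"x": 0, "y": 0, "z": 0, "wx": 0, "wy": 0, "wz": 0},
    {"x": 0, "y": 0, "z": 0, "wx": 0, "wy": 0, "wz": 0},
    {"x": 0, "y": 0, "z": 0, "wx": 0, "wy": 0, "wz": 0},
  ],
  hand=0,
)

```text
t: 26.27
eef_pos: [0.6289, 0.1703, 0.0583]
tool_rot: [0.002, 0.743, 0.67, 0.001]
contact_force: [-0.1, -0.0, -0.5]
gripper_width: 0.498
```

Request:
jog_arm(
  plan=[
    {"x": 0, "y": 0, "z": -0.1, "wx": 0, "wy": 0, "wz": 0},
    {"x": 0, "y": 0, "z": -0.25, "wx": 0, "wy": 0, "wz": 0},
    {"x": 0, "y": 0, "z": -0.4, "wx": 0, "wy": 0, "wz": 0},
    {"x": 0, "y": 0, "z": -0.55, "wx": 0, "wy": 0, "wz": 0},
    {"x": 0, "y": 0, "z": -0.7, "wx": 0, "wy": 0, "wz": 0},
    {"x": -0.2, "y": 0, "z": -0.7, "wx": 0, "wy": 0, "wz": 0},
    {"x": -0.4, "y": 0, "z": -0.7, "wx": 0, "wy": 0, "wz": 0},
    {"x": -0.6, "y": 0, "z": -0.7, "wx": 0, "wy": 0, "wz": 0},
    {"x": -0.7, "y": 0, "z": -0.7, "wx": 0, "wy": 0, "wz": 0},
    {"x": -0.7, "y": 0, "z": -0.7, "wx": 0, "wy": 0, "wz": 0},
    {"x": -0.7, "y": 0, "z": -0.7, "wx": 0, "wy": 0, "wz": 0},
  ],
)

```text
t: 27.18
eef_pos: [0.6139, 0.0298, 0.1988]
tool_rot: [0.002, 0.744, 0.668, 0.001]
contact_force: [-0.4, 0.5, 0.7]
gripper_width: 0.503
```

```bash
python3 - <<'E'
from h import *
cams.read_camera("wrist");cams.read_camera("wrist");state();im=shot("wrist","w9.png")
E
python3 meas2.py w9.png
```

```text
t 27.28 pos [0.6142 0.033  0.1983] r 0.0149 ang 78.97 yawx 84.18 F [ 0.    1.14 -0.21] Fx_tool 1.13
pivot,zero [6.12900e-01 2.10000e-02 5.89247e+01] resid 0.036 11
rider z 0.056 (np.float64(24.83), 32, np.float64(0.02))
rider z 0.059 (np.float64(24.8), 32, np.float64(0.03))
index tip z 0.042 (np.float64(24.73), 26, np.float64(0.01))
index tip z 0.044 (np.float64(24.73), 26, np.float64(0.01))
index tip z 0.046 (np.float64(24.73), 26, np.float64(0.01))
```

View pics/w9.png

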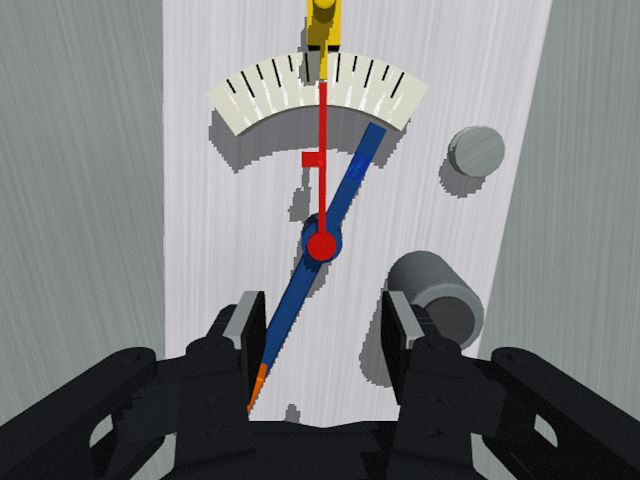

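The red hand (column 322) and the index (column 323) now line up: 24.8° against 24.7°. The arm is at its stop and the robot touches nothing.

```bash
python3 -c "
from h import *
print(bot.hand_in())"
```

```text
the job is handed in; nothing more can be done
None
```

I did the spring check as asked and handed it in at about 27 s of the 72 s allowed; no verdict comes back.

- **Push:** I built the force up in steps and held it for 1.3 s at about 12.2 N on average. The highest single reading was 13.2 N along the push direction. Earlier in the push, vertical friction on the paddle raised the total to about 15 N; I relieved that before the hold.
- **Return:** I eased the arm back at well under the speed limit, staying in contact until close to the stop. Pictures show it on its stop. I did not measure its speed.
- **Index:** The first placing was 0.9° low and the second 0.65° low, so I re-gripped twice. The last picture, taken in line with the red hand so height doesn't matter, gives rider 24.8° (0.433 rad) and index 24.7°.
- **Bench:** The rider read the same before and after I moved the index (24.8–24.9°). The robot ended clear of everything. I did not take final pictures of the loose items away from the unit; the gripper never went near them.

**Disagreement:** robot-side angles differed from the camera's by about 0.5° when gripped, so I trusted the camera. My first pivot estimate was about 3–4 mm off the one fitted to the scale marks.

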